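# Rack the refilled square jars and screw their lids tight

### The arm

A 7-joint arm with a two-finger parallel gripper is mounted at the origin on a cart in front of the work surface, level with it; the furniture and walls round the work are solid. World frame = base frame: x ahead of the robot, y to its left, z up, the work surface at z = 0. Lengths are in m, angles in rad, forces in N, time in s.
With the tool pointing down it reaches from about 0.425 to 0.925 m from the base axis. Payload 6.8 kg.
Tool frame: the origin (TCP) lies midway between the tips of the shut fingers; the grasp point (between the pads) lies 19 mm behind it (bot.pinch_z is the z of the grasp point in the tool frame, in m); z points along the fingers, y is the direction in which the jaws open and shut (so a half turn about z gives the same grasp; the last joint's range is limited). The gripper opens to 85 mm and grips with 20 to 120 N. Pads are 22 mm wide; open, the fingers measure 114 mm over their backs; the gripper's body (76 mm by 85 mm) begins 54 mm behind the grasp point. The pads swing forward as they close: fully open they stand 13 mm farther back than shut.
Start: joints at [1.012, 0.477, 0.022, 1.555, -0.011, 1.109, -0.083], TCP at [0.294, -0.608, 0.231] pointing down, gripper open.
Joint ranges: [-2.96, 2.96], [-0.34, 2.1], [-1.41, 1.46], [0.24, 2.44], [-1.37, 4.51], [0.17, 1.92], [-2.96, 2.96]. Speed limits (rad/s): [2.39, 2.39, 3.14, 3.14, 3.14, 3.14, 3.14].

### API

Orientations are given as a unit quaternion [w, x, y, z].
In Python, from station import bot gives the robot as it stands.
- The arm moves only by the shell command python3 -m crank 'ROWS' [FORCE]. ROWS is JSON, a list of rows, each an object of numbers: "grip": the opening, from 0 (shut) to 1 (fully open); "x", "y", "z": the shift along the tool's x, y, z each as a share of 0.03 m, from -1 to 1; "wx", "wy", "wz": the turn, a rotation vector about the tool's x, y, z each as a share of 0.12 rad, from -1 to 1. A call has exactly 10 rows; each row shifts and turns the pose as measured when the row begins, along the tool's axes as they then stand; what a row does not reach is not made up. A row lasts 1/10 s, in which the tool goes at most 50 mm and 8.59 degrees, less where a joint would pass 70% of its speed; a pose out of reach is approached as far as the arm can. A call with a number of a shift or a turn outside -1 to 1 is refused whole. A call with a gripper value outside its range is refused whole. The fingers move at their own pace and stop on an object; FORCE is the grip in N (left out, the last holds). Time passes only in rows, so rows that do not move let the fingers close, or fill a call up. It gives the time, the measured TCP pose, the force and the opening at its end, in the units of the state.
- bot.get_obs(): the state, without advancing time (a new reading comes with each control period).
- bot.read_camera(name): name is "scene" or "top" or "wrist"; returns (picture, depth): 400x640x3 uint8, red, green, blue; 400x640 float32, m along the optical axis (not along the pixel's ray), 0 where there is no reading.
- bot.camera_params(name): a dict with "camera_matrix" (3x3 intrinsics, pixels), "distortion" ([k1, k2, p1, p2, k3] as OpenCV has them; the pictures are not rectified), "R" (3x3) and "t" (3): a world point X has camera coordinates R X + t. Camera axes: x right, y down, z forward; pixel columns grow to the right and rows downward; lengths in m; the calibration is good to about 2 mm. A picture is of the moment at which its call begins: read the wrist's pose just before it. camera_params takes no time and is no camera call; for the wrist camera it gives the pose at the moment of the call.
- bot.hand_in(): hands the job in, once; it reports no verdict.
The state is a dict: "t": time; "q": joint angles; "joint_vel": joint speeds; "joint_torque": joint torques, N m; "eef_pos": TCP position; "tool_rot": TCP orientation; "contact_force": force on the tool from outside, world axes, zero at the start; "torque": the same for the moment, N m; "gripper_width": opening from 0.0 (shut) to 1.0 (fully open).
Only numpy, scipy, OpenCV 4.12 (cv2) and the standard library are available. Lean on these libraries where they do the work, as an engineer would, in place of code of your own. Each camera call takes 0.05 s, during which the arm holds its last target. There are 200 camera calls.

### The job

The three square amber jars have just been refilled and their screw lids are only loosely on, which lets the herbs draw damp. Stand each square jar fully down in the bay of the wooden rack that has its lid's colour, and screw all three lids tight, clockwise until they stop; the bay keeps a jar from turning along with its lid. Keep the jars upright and leave the round jars standing where they are.

Things in the scene. Friction and masses are not known exactly. Their poses are not given: they have to be found in the camera images.
- jar_red: Square amber jar with a round red screw lid, about 0.2 kg. Body 50 x 50 mm, 64 mm tall, flat shoulder; lid 43 mm in diameter (44.5 at its foot) from 70 to 92 mm height. Origin: centre of the underside; x and y point to the middles of two sides, z up. Can be carried by its lid, the fingertips staying above the shoulder.
- lid_red (a joint): Angle of the red lid on its jar: 0 = tight, at its stop; 0.35 to 0.8 rad at the start. Tightens clockwise seen from above, against about 0.1 N m of friction; stays where left, does not rise. Tight when the white bar on the lid points to the white dot on the shoulder. On the table the jar turns along; in a bay it turns 0.3 rad at most.
- bay_red: Red bay (floor and rim plates red) of the fixed wooden rack. Origin: centre of the pocket's bottom, 10 mm above the table; a jar stands 2 mm higher. x along the row (bays 98 mm apart). Pocket 32 mm deep with tapering walls: 80 (x) by 76 mm (y) at its mouth, 62 by 58 at its floor; rack top 306 x 104 mm, 42 above the table. A jar fits square to the rack, any of four ways round.
- jar_green: Square amber jar with a round green screw lid, about 0.2 kg. Body 50 x 50 mm, 64 mm tall, flat shoulder; lid 43 mm in diameter (44.5 at its foot) from 70 to 92 mm height. Origin: centre of the underside; x and y point to the middles of two sides, z up. Can be carried by its lid, the fingertips staying above the shoulder.
- lid_green (a joint): Angle of the green lid on its jar: 0 = tight, at its stop; 0.35 to 0.8 rad at the start. Tightens clockwise seen from above, against about 0.1 N m of friction; stays where left, does not rise. Tight when the white bar on the lid points to the white dot on the shoulder. On the table the jar turns along; in a bay it turns 0.3 rad at most.
- bay_green: Green bay (floor and rim plates green) of the fixed wooden rack. Origin: centre of the pocket's bottom, 10 mm above the table; a jar stands 2 mm higher. x along the row (bays 98 mm apart). Pocket 32 mm deep with tapering walls: 80 (x) by 76 mm (y) at its mouth, 62 by 58 at its floor; rack top 306 x 104 mm, 42 above the table. A jar fits square to the rack, any of four ways round.
- jar_blue: Square amber jar with a round blue screw lid, about 0.2 kg. Body 50 x 50 mm, 64 mm tall, flat shoulder; lid 43 mm in diameter (44.5 at its foot) from 70 to 92 mm height. Origin: centre of the underside; x and y point to the middles of two sides, z up. Can be carried by its lid, the fingertips staying above the shoulder.
- lid_blue (a joint): Angle of the blue lid on its jar: 0 = tight, at its stop; 0.35 to 0.8 rad at the start. Tightens clockwise seen from above, against about 0.1 N m of friction; stays where left, does not rise. Tight when the white bar on the lid points to the white dot on the shoulder. On the table the jar turns along; in a bay it turns 0.3 rad at most.
- bay_blue: Blue bay (floor and rim plates blue) of the fixed wooden rack. Origin: centre of the pocket's bottom, 10 mm above the table; a jar stands 2 mm higher. x along the row (bays 98 mm apart). Pocket 32 mm deep with tapering walls: 80 (x) by 76 mm (y) at its mouth, 62 by 58 at its floor; rack top 306 x 104 mm, 42 above the table. A jar fits square to the rack, any of four ways round.
- spice_jar_green: Round spice jar with a green lid, 46 mm in diameter, 106 mm tall; not part of the job, to be left standing where it is. Origin: centre of the underside.
- spice_jar_brown: Round spice jar with a dark brown lid, 44 mm in diameter, 105 mm tall; to be left standing where it is. Origin: centre of the underside.
- porcelain_jar: Round blue and white porcelain herb jar, 59 mm in diameter, 76 mm tall; to be left standing where it is. Origin: centre of the underside.

How it is judged:
At the end, for the whole second after the job is handed in: Each square jar stands upright (within 0.15 rad) on the floor of the bay of its lid's colour (origin within 12 mm of the bay's centre, less than 9 mm above it), every lid is within 0.12 rad of tight, and all is released and at rest (horizontal distance between jar_red and bay_red below 0.012 m and z of jar_red in the frame of bay_red below 0.009 m and angle between each of jar_red, jar_green, jar_blue's own z axis and vertical below 0.15 rad and value of joint each of lid_red, lid_green, lid_blue below 0.12 rad and linear speed of each of jar_red, jar_green, jar_blue below 0.02 m/s and horizontal distance between jar_green and bay_green below 0.012 m and z of jar_green in the frame of bay_green below 0.009 m and horizontal distance between jar_blue and bay_blue below 0.012 m and z of jar_blue in the frame of bay_blue below 0.009 m); the robot touches nothing.
It fails at once if a round jar that is not part of the job was moved or upset (distance of any of spice_jar_green, spice_jar_brown, porcelain_jar from where it was at the start of the episode above 0.03 m or angle between any of spice_jar_green, spice_jar_brown, porcelain_jar's own z axis and vertical above 0.4 rad).
It fails at once if a square jar was tipped over (angle between any of jar_red, jar_green, jar_blue's own z axis and vertical above 0.6 rad).
It also fails if it takes over 93 s, if anything falls off the work surface, if the arm or the gripper's body presses on something with over 40 N, if the wrist force passes 120 N, or if a joint passes its speed limit or range.

## Working session

There is one attempt and no reset: what is moved stays moved. The work goes in short steps, Python scripts to look and compute and a shell command to move; the robot and the scene stay as the last step left them, time stands still between calls to the robot, and variables do not carry over. Pictures are saved under pics/ and viewed, about 12 in all and at most 16, crops included, and the job is handed in when it is done.

```bash
mkdir -p pics; ls
python3 - <<'E'
from station import bot
import cv2,numpy as np
o=bot.get_obs();print({k:np.round(v,3) for k,v in o.items()},bot.pinch_z)
for n in ("top","scene"):
    p,d=bot.read_camera(n);c=bot.camera_params(n)
    cv2.imwrite(f"pics/{n}0.png",p[...,::-1]);np.savez(f"{n}0.npz",p=p,d=d,**{k:np.array(v) for k,v in c.items()})
    print(n,{k:np.round(v,3).tolist() for k,v in c.items()})
E
```

```text
pics
{'t': np.float64(0.0), 'q': array([ 1.012,  0.478,  0.022,  1.556, -0.011,  1.109, -0.083]), 'joint_vel': array([ 0.002, -0.001,  0.003, -0.001,  0.   ,  0.001, -0.001]), 'joint_torque': array([ 1.0000e-03, -5.9645e+01,  1.6080e+00, -2.8120e+01,  1.2000e-02,
        9.0000e-03, -0.0000e+00]), 'eef_pos': array([ 0.294, -0.607,  0.23 ]), 'tool_rot': array([-0.001,  0.975,  0.224, -0.   ]), 'contact_force': array([-0.017,  0.277, -0.654]), 'torque': array([-0.04 , -0.039,  0.008]), 'gripper_width': np.float64(1.0)} -0.0187
top {'camera_matrix': [[390.592, 0.0, 318.266], [0.0, 390.592, 194.282], [0.0, 0.0, 1.0]], 'distortion': [0.023, 0.0, 0.0, 0.0, 0.0], 'R': [[0.002, -1.0, 0.0], [-0.981, -0.002, -0.196], [0.196, 0.0, -0.981]], 't': [-0.015, 0.532, 0.826]}
scene {'camera_matrix': [[428.114, 0.0, 320.855], [0.0, 428.114, 196.685], [0.0, 0.0, 1.0]], 'distortion': [-0.113, 0.0, 0.0, 0.0, 0.0], 'R': [[-0.817, -0.576, -0.02], [-0.269, 0.412, -0.87], [0.51, -0.706, -0.492]], 't': [0.431, 0.224, 0.981]}
```

View pics/top0.png

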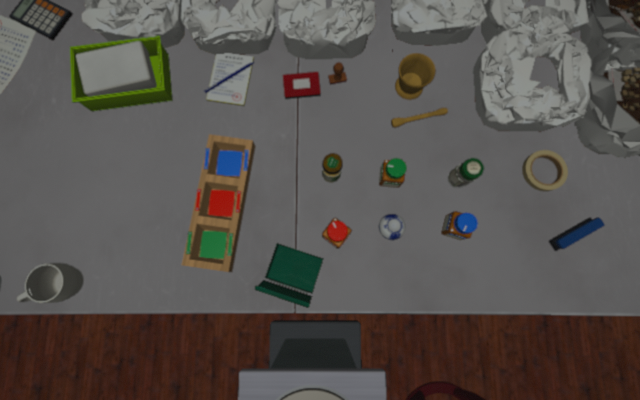

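View pics/scene0.png

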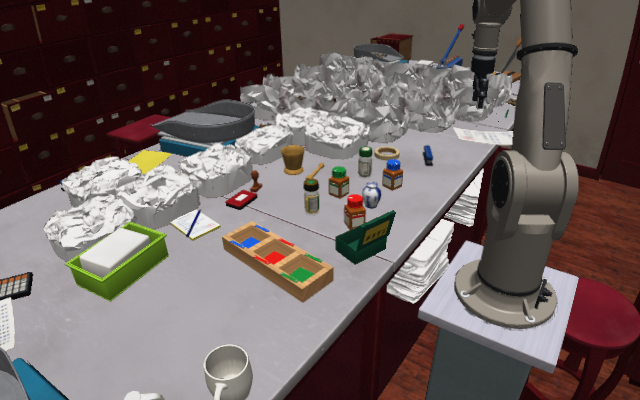

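Top view: the green square jar is at about (394,170), red at (337,232) and blue at (465,223). The round jars are at (332,165), (470,170) and (391,226). The bays are blue (229,162), red (221,202) and green (212,243). The scene view agrees.

```bash
cat > h.py <<'E'
import cv2,numpy as np
from station import bot
def ray(c,uv,z):
    K,D,R,t=[np.array(c[k],float) for k in("camera_matrix","distortion","R","t")]
    n=cv2.undistortPoints(np.array(uv,float).reshape(-1,1,2),K,D).reshape(-1,2)
    d=np.c_[n,np.ones(len(n))]@R; C=-R.T@t
    return C+d*((z-C[2])/d[:,2])[:,None]
def mask(p,col):
    hsv=cv2.cvtColor(p,cv2.COLOR_RGB2HSV);h,s,v=cv2.split(hsv)
    m={"red":((h<6)|(h>174)),"green":(h>50)&(h<85),"blue":(h>100)&(h<122)}[col]&(s>150)&(v>60)
    return m.astype(np.uint8)
def world2tool(o,d):
    from scipy.spatial.transform import Rotation as Ro
    q=o["tool_rot"];return Ro.from_quat([q[1],q[2],q[3],q[0]]).inv().apply(d)
def yaw(o): # world angle of tool y axis (jaw)
    from scipy.spatial.transform import Rotation as Ro
    q=o["tool_rot"];v=Ro.from_quat([q[1],q[2],q[3],q[0]]).apply([0,1,0]);return np.arctan2(v[1],v[0])
E
python3 - <<'E'
from h import *
c=np.load("top0.npz");p=c["p"];d=c["d"]
def comps(col,z,lo,amin=20):
    n,l,st,ce=cv2.connectedComponentsWithStats(mask(p,col))
    for i in range(1,n):
        x,y,w,h,a=st[i]
        if a>=amin and 180<ce[i][0]<500 and 130<ce[i][1]<275:
            bc=(x+w/2-.5,y+h/2-.5)
            print(col,np.round(ce[i],1),"bbox",w,h,a,np.round(ray(c,[bc],z)[0],3),"depthz")
for k in("red","green","blue"):
    comps(k,.092,0)
print("bays at z .01 / mouth .042:")
for n,uv in dict(blue=(229,163),red=(219,203),green=(211,244)).items(): print(n,ray(c,[uv],.01).round(3))
# rack outline: wood
h=cv2.cvtColor(p,cv2.COLOR_RGB2HSV)
m=((h[...,0]>8)&(h[...,0]<24)&(h[...,1]>70)).astype(np.uint8);m[:, :180]=0;m[:,260:]=0;m[:130]=0;m[275:]=0
m=cv2.morphologyEx(m,cv2.MORPH_OPEN,np.ones((2,2)))
r=cv2.minAreaRect(np.argwhere(m)[:,::-1].astype(np.float32));b=cv2.boxPoints(r);w=ray(c,b,.042);print(r,"\n",w.round(3),w.mean(0),[np.linalg.norm(w[i]-w[i-1]).round(3) for i in range(4)])
a=p[120:280,180:500];b=p[120:280,310:490]
cv2.imwrite("pics/crop.png",cv2.resize(b,None,fx=4.4,fy=3.5*4.4/3.5,interpolation=cv2.INTER_CUBIC)[:590,:,::-1])
E
```

```text
red [197.6 199.7] bbox 5 19 52 [0.511 0.243 0.092] depthz
red [220.9 202.6] bbox 26 27 609 [0.505 0.194 0.092] depthz
red [237.8 201.5] bbox 4 20 56 [0.508 0.158 0.092] depthz
red [337.2 230.8] bbox 19 20 299 [ 0.446 -0.054  0.092] depthz
green [396.6 167.8] bbox 19 19 246 [ 0.583 -0.183  0.092] depthz
green [212.8 244.3] bbox 25 26 569 [0.417 0.205 0.092] depthz
green [188.7 242. ] bbox 3 16 21 [0.421 0.256 0.092] depthz
blue [206.3 157.7] bbox 4 16 33 [0.605 0.23  0.092] depthz
blue [228.8 162.6] bbox 25 25 540 [0.593 0.18  0.092] depthz
blue [245.6 159.2] bbox 3 16 34 [0.601 0.144 0.092] depthz
blue [465.8 222.4] bbox 22 20 323 [ 0.464 -0.325  0.092] depthz
bays at z .01 / mouth .042:
blue [[0.616 0.2   0.01 ]]
red [[0.519 0.219 0.01 ]]
green [[0.423 0.232 0.01 ]]
((219.4015655517578, 203.7669677734375), (50.099266052246094, 135.5159454345703), 10.784297943115234) 
 [[0.374 0.284 0.042]
 [0.681 0.246 0.042]
 [0.659 0.13  0.042]
 [0.354 0.175 0.042]] [0.51696472 0.20866771 0.042     ] [np.float64(0.11), np.float64(0.309), np.float64(0.118), np.float64(0.308)]
```

Run:
```python
from h import *
c=np.load("top0.npz");p=c["p"]
for n,uv in dict(redlid=(337,231),greenlid=(397,166),bluelid=(467,222),brown=(332,163),spg=(473,166),porc=(391,225)).items(): print(n,ray(c,[uv],.1 if n in("brown","spg") else .09).round(3))
```

```text
redlid [[ 0.445 -0.054  0.09 ]]
greenlid [[ 0.588 -0.186  0.09 ]]
bluelid [[ 0.465 -0.329  0.09 ]]
brown [[ 0.591 -0.044  0.1  ]]
spg [[ 0.585 -0.347  0.1  ]]
porc [[ 0.458 -0.168  0.09 ]]
```

View pics/crop.png

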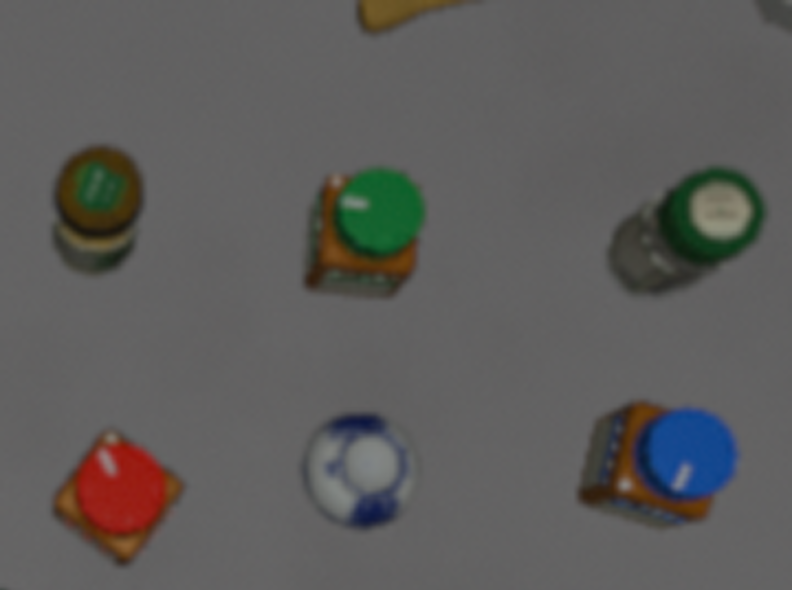

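The crop shows each white dot on a shoulder corner. Red is at crop (112,437), green at (336,181) and blue at (623,484). The lid bars lie clearly clockwise-short of the dots. Next I get jar yaws and the rack pose.

Run:
```python
from h import *
c=np.load("top0.npz")
f=lambda a:(a[0]/4.4+310-.4,a[1]/4.4+120-.4)
J=dict(red=((122,487),(112,437),(103,450),(111,470)),green=((380,211),(336,181),(341,202),(367,205)),blue=((687,453),(623,484),(679,488),(687,466)))
for k,(l,dt,b0,b1) in J.items():
    L=ray(c,[f(l)],.092)[0];d=ray(c,[f(dt)],.064)[0]-L;b=np.diff(ray(c,[f(b1),f(b0)],.092),axis=0)[0]
    a=np.degrees(np.arctan2(d[1],d[0]));bb=np.degrees(np.arctan2(b[1],b[0]))
    print(k,L.round(4),"dot dist",np.hypot(*d[:2]).round(4),"dotang",a.round(1),"jar side ang mod90",((a-45)%90).round(1),"bar",bb.round(1),"lid",(bb-a).round(1))
P={k:ray(c,v,.042) for k,v in dict(red=[(197.6,199.7),(237.8,201.5)],blue=[(206.3,157.7),(245.6,159.2)]).items()}
for k,v in P.items():
    e=v[0]-v[1];print(k,v.mean(0).round(4),np.hypot(*e[:2]).round(3),"y-axis",np.degrees(np.arctan2(e[1],e[0])).round(1))
F=ray(c,[(228.8,162.6),(220.9,202.6),(212.8,244.3)],.02);e=F[0]-F[2];print(F.round(4),np.degrees(np.arctan2(e[1],e[0])),np.hypot(*e[:2]))
o=bot.get_obs();print(np.degrees(yaw(o)),o["q"].round(2))
```

```text
red [ 0.4468 -0.0545  0.092 ] dot dist 0.0281 dotang 7.0 jar side ang mod90 52.0 bar 21.4 lid 14.5
green [ 0.5837 -0.183   0.092 ] dot dist 0.0285 dotang 34.6 jar side ang mod90 79.6 bar 83.2 lid 48.7
blue [ 0.4639 -0.3254  0.092 ] dot dist 0.025 dotang 118.6 jar side ang mod90 73.6 bar 156.6 lid 38.1
red [0.5189 0.2137 0.042 ] 0.091 y-axis 87.5
blue [0.6182 0.1998 0.042 ] 0.091 y-axis 87.9
[[0.6145 0.198  0.02  ]
 [0.5183 0.2118 0.02  ]
 [0.4221 0.2251 0.02  ]] -8.032448509918693 0.19439045802641727
-64.16985963769262 [ 1.01  0.48  0.02  1.56 -0.01  1.11 -0.08]
```

Blue first: the rack yaw is about -8° and the blue jar is at (0.464,-0.325).

```bash
python3 -m crank '[{"x":0.92,"y":-0.6,"grip":1},{"x":0.92,"y":-0.6,"grip":1},{"x":0.92,"y":-0.6,"grip":1},{"x":0.92,"y":-0.6,"grip":1},{"x":0.92,"y":-0.6,"grip":1},{"x":0.92,"y":-0.6,"grip":1},{"x":0.92,"y":-0.6,"grip":1},{"x":0.92,"y":-0.6,"grip":1},{"x":0.92,"y":-0.6,"grip":1},{"x":0.92,"y":-0.6,"grip":1}]' 60
python3 -m crank '[{"wz":-1,"grip":1},{"wz":-1,"grip":1},{"wz":-1,"grip":1},{"wz":-1,"grip":1},{"wz":-1,"grip":1},{"wz":-1,"grip":1},{"wz":-1,"grip":1},{"wz":-1,"grip":1},{"grip":1},{"grip":1}]'
cat > go.py <<'E'
# go.py X Y [Z] [YAWdeg]: remaining move in tool axes and units
import sys
from h import *
o=bot.get_obs();p=o["eef_pos"];a=list(map(float,sys.argv[1:]))
g=p.copy();g[:len(a[:3])]=a[:3];d=world2tool(o,g-p)
y=np.degrees(yaw(o));print("t",o["t"].round(2),"pos",p.round(4),"jawyaw",y.round(1),"q7",o["q"][6].round(2),"F",o["contact_force"].round(1),"M",o["torque"].round(2),"w",o["gripper_width"].round(3))
print("tool shift mm",(d*1e3).round(1),"units",(d/.03).round(2))
if len(a)>3: print("wz units to yaw",(-((a[3]-y+90)%180-90)/np.degrees(.12)).round(2))
E
python3 go.py .4639 -.3254 .066
python3 - <<'E'
from h import *
c=bot.camera_params("wrist");p,d=bot.read_camera("wrist");cv2.imwrite("pics/w1.png",p[...,::-1])
np.savez("w1.npz",p=p,d=d,**{k:np.array(v) for k,v in c.items()})
m=mask(p,"blue");n,l,st,ce=cv2.connectedComponentsWithStats(m)
for i in range(1,n):
    if st[i][4]>300: print(st[i],ce[i].round(0),ray(c,[ce[i]],.092).round(4), np.median(d[l==i]))
E
```

```text
[ 331   24  114   30 2709] [387.  38.] [[ 0.4328 -0.5933  0.092 ]] 0.30093852invalid input
invalid input
Traceback (most recent call last):
  File "go.py", line 6, in <module>
    y=np.degrees(yaw(o));print("t",o["t"].round(2),"pos",p.round(4),"jawyaw",y.round(1),"q7",o["q"][6].round(2),"F",o["contact_force"].round(1),"M",o["torque"].round(2),"w",o["gripper_width"].round(3))
                                   ^^^^^^^^^^^^
AttributeError: 'float' object has no attribute 'round'
```

View pics/w1.png

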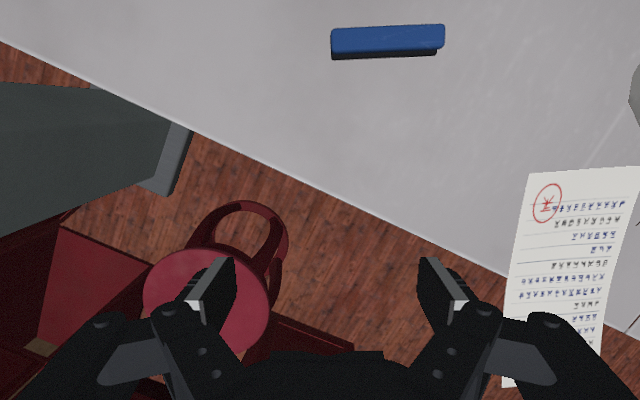

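The picture still shows the start position (a blue stapler and the gripper), because the rows were refused. I'll try again with every key given.

```bash
sed -i 's/y=np.degrees(yaw(o))/y=np.float64(np.degrees(yaw(o)))/;s/^g=p/p=np.array(p);g=p/' go.py
sed -i 's/o\["\([a-z_]*\)"\]\(\[6\]\)\?\.round/np.array(o["\1"]\2).round/g' go.py
python3 -m crank '[{"x":0.92,"y":-0.6,"z":0,"wx":0,"wy":0,"wz":0,"grip":1},{"x":0.92,"y":-0.6,"z":0,"wx":0,"wy":0,"wz":0,"grip":1},{"x":0.92,"y":-0.6,"z":0,"wx":0,"wy":0,"wz":0,"grip":1},{"x":0.92,"y":-0.6,"z":0,"wx":0,"wy":0,"wz":0,"grip":1},{"x":0.92,"y":-0.6,"z":0,"wx":0,"wy":0,"wz":0,"grip":1},{"x":0.92,"y":-0.6,"z":0,"wx":0,"wy":0,"wz":0,"grip":1},{"x":0.92,"y":-0.6,"z":0,"wx":0,"wy":0,"wz":0,"grip":1},{"x":0.92,"y":-0.6,"z":0,"wx":0,"wy":0,"wz":0,"grip":1},{"x":0.92,"y":-0.6,"z":0,"wx":0,"wy":0,"wz":0,"grip":1},{"x":0.92,"y":-0.6,"z":0,"wx":0,"wy":0,"wz":0,"grip":1}]' 60
python3 go.py .4639 -.3254 .2 -10
```

```text
t: 1.15
eef_pos: [0.4644, -0.3193, 0.2267]
tool_rot: [-0.002, 0.976, 0.218, -0.003]
contact_force: [0.2, -0.1, 0.1]
gripper_width: 0.997
t 1.15 pos [ 0.4644 -0.3193  0.2267] jawyaw -64.8 q7 -0.67 F [ 0.2 -0.1  0.1] M [-0.02 -0.03 -0.04] w 0.997
tool shift mm [-2.9  5.5 26.6] units [-0.1   0.18  0.89]
wz units to yaw -7.98
```

```bash
python3 -m crank '[{"x":0,"y":0.18,"z":0,"wx":0,"wy":0,"wz":-1,"grip":1},{"x":0,"y":0,"z":0,"wx":0,"wy":0,"wz":-1,"grip":1},{"x":0,"y":0,"z":0,"wx":0,"wy":0,"wz":-1,"grip":1},{"x":0,"y":0,"z":0,"wx":0,"wy":0,"wz":-1,"grip":1},{"x":0,"y":0,"z":0,"wx":0,"wy":0,"wz":-1,"grip":1},{"x":0,"y":0,"z":0,"wx":0,"wy":0,"wz":-1,"grip":1},{"x":0,"y":0,"z":0,"wx":0,"wy":0,"wz":-1,"grip":1},{"x":0,"y":0,"z":0,"wx":0,"wy":0,"wz":-1,"grip":1},{"x":0,"y":0,"z":0,"wx":0,"wy":0,"wz":0,"grip":1},{"x":0,"y":0,"z":0,"wx":0,"wy":0,"wz":0,"grip":1}]' 
python3 go.py .4639 -.3254 .066 -10
cat > look.py <<'E'
import sys
from h import *
name,col=sys.argv[1:3];z=float(sys.argv[3]) if len(sys.argv)>3 else .092
c=bot.camera_params("wrist");p,d=bot.read_camera("wrist");cv2.imwrite(f"pics/{name}.png",p[...,::-1])
np.savez(name+".npz",p=p,d=d,**{k:np.array(v) for k,v in c.items()})
n,l,st,ce=cv2.connectedComponentsWithStats(mask(p,col))
R,t=np.array(c["R"]),np.array(c["t"])
for i in range(1,n):
    x,y,w,h,a=st[i]
    if a>600:
        P=ray(c,[ce[i]],z)[0];D=np.median(d[l==i])
        print(st[i],ce[i].round(0),P.round(4),"diam~",round(float(2*np.sqrt(a/np.pi)*D/c["camera_matrix"][0][0]),4),"z from depth",(R.T@(np.r_[np.array((R@P+t)[:2])/(R@P+t)[2]*D,D]-t))[2].round(3))
E
python3 look.py w2 blue
```

```text
t: 2.15
eef_pos: [0.4695, -0.3154, 0.2242]
tool_rot: [-0.006, 0.749, 0.662, -0.001]
contact_force: [-0.0, 0.7, -0.2]
gripper_width: 1.004
t 2.15 pos [ 0.4695 -0.3154  0.2242] jawyaw -7.1 q7 0.27 F [-0.   0.7 -0.2] M [-0.04 -0.03 -0.03] w 1.004
tool shift mm [-11.6  -2.6 158.2] units [-0.39 -0.09  5.27]
wz units to yaw 0.42
[ 302  181   46   49 1657] [325. 205.] [ 0.4655 -0.3239  0.092 ] diam~ 0.0426 z from depth 0.09
```

View pics/w2.png

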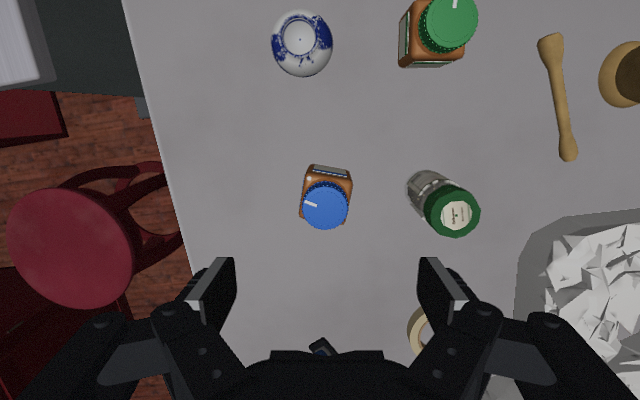

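Lid confirmed at pixel (325,205), i.e. (0.465,-0.324), with clear space around it. The top camera and the wrist camera agree to 2 mm. Descending.

```bash
python3 -m crank '[{"x":-0.35,"y":-0.05,"z":0.5,"wx":0,"wy":0,"wz":0.4,"grip":1},{"x":0,"y":0,"z":0.9,"wx":0,"wy":0,"wz":0,"grip":1},{"x":0,"y":0,"z":0.9,"wx":0,"wy":0,"wz":0,"grip":1},{"x":0,"y":0,"z":0.9,"wx":0,"wy":0,"wz":0,"grip":1},{"x":0,"y":0,"z":0.9,"wx":0,"wy":0,"wz":0,"grip":1},{"x":0,"y":0,"z":0,"wx":0,"wy":0,"wz":0,"grip":1},{"x":0,"y":0,"z":0,"wx":0,"wy":0,"wz":0,"grip":1},{"x":0,"y":0,"z":0,"wx":0,"wy":0,"wz":0,"grip":1},{"x":0,"y":0,"z":0,"wx":0,"wy":0,"wz":0,"grip":1},{"x":0,"y":0,"z":0,"wx":0,"wy":0,"wz":0,"grip":1}]' 
python3 go.py .465 -.3242 .067 -10; python3 -c "
from h import *
o=bot.get_obs();print(world2tool(o,[0,0,-1]))"
```

```text
t: 3.2
eef_pos: [0.4692, -0.3273, 0.1029]
tool_rot: [-0.001, 0.771, 0.636, -0.001]
contact_force: [-0.2, 0.1, 0.1]
gripper_width: 1.0
t 3.2 pos [ 0.4692 -0.3273  0.1029] jawyaw -10.9 q7 0.17 F [-0.2  0.1  0.1] M [ 0.03 -0.01 -0.05] w 1.0
tool shift mm [ 2.2 -4.6 36. ] units [ 0.07 -0.15  1.2 ]
wz units to yaw -0.14
[-6.57256474e-04  2.72208831e-03  9.99996079e-01]
```

```bash
python3 -m crank '[{"x":0.07,"y":-0.15,"z":0.6,"wx":0,"wy":0,"wz":0,"grip":1},{"x":0,"y":0,"z":0.6,"wx":0,"wy":0,"wz":0,"grip":1},{"x":0,"y":0,"z":0,"wx":0,"wy":0,"wz":0,"grip":1},{"x":0,"y":0,"z":0,"wx":0,"wy":0,"wz":0,"grip":0},{"x":0,"y":0,"z":0,"wx":0,"wy":0,"wz":0,"grip":0},{"x":0,"y":0,"z":0,"wx":0,"wy":0,"wz":0,"grip":0},{"x":0,"y":0,"z":0,"wx":0,"wy":0,"wz":0,"grip":0},{"x":0,"y":0,"z":0,"wx":0,"wy":0,"wz":0,"grip":0},{"x":0,"y":0,"z":0,"wx":0,"wy":0,"wz":0,"grip":0},{"x":0,"y":0,"z":0,"wx":0,"wy":0,"wz":0,"grip":0}]' 60
python3 go.py .616 .200 .22 -2
```

```text
t: 4.2
eef_pos: [0.4689, -0.3269, 0.0733]
tool_rot: [0.004, 0.772, 0.636, 0.001]
contact_force: [-0.1, 0.3, -2.1]
gripper_width: 0.483
t 4.2 pos [ 0.4689 -0.3269  0.0733] jawyaw -11.0 q7 0.15 F [-0.1  0.3 -2.1] M [ 0.01 -0.03 -0.02] w 0.483
tool shift mm [ 544.8   44.7 -148.4] units [18.16  1.49 -4.95]
wz units to yaw -1.31
```

```bash
python3 -m crank '[{"x":0,"y":0,"z":-0.5,"wx":0,"wy":0,"wz":0,"grip":0},{"x":0,"y":0,"z":-1,"wx":0,"wy":0,"wz":0,"grip":0},{"x":0,"y":0,"z":-1,"wx":0,"wy":0,"wz":0,"grip":0},{"x":0,"y":0,"z":-1,"wx":0,"wy":0,"wz":0,"grip":0},{"x":0.3,"y":0,"z":-1,"wx":0,"wy":0,"wz":0,"grip":0},{"x":0.7,"y":0.08,"z":-1,"wx":0,"wy":0,"wz":0,"grip":0},{"x":1,"y":0.08,"z":-0.2,"wx":0,"wy":0,"wz":-0.2,"grip":0},{"x":1,"y":0.08,"z":0,"wx":0,"wy":0,"wz":-0.2,"grip":0},{"x":1,"y":0.08,"z":0,"wx":0,"wy":0,"wz":-0.2,"grip":0},{"x":1,"y":0.08,"z":0,"wx":0,"wy":0,"wz":-0.2,"grip":0}]'
python3 go.py .616 .200 .22 -2
```

```text
t: 5.2
eef_pos: [0.5035, -0.1801, 0.2604]
tool_rot: [0.007, 0.742, 0.67, 0.002]
contact_force: [1.6, 0.5, -1.6]
gripper_width: 0.481
t 5.2 pos [ 0.5035 -0.1801  0.2604] jawyaw -5.9 q7 0.03 F [ 1.6  0.5 -1.6] M [ 0.    0.03 -0.02] w 0.481
tool shift mm [389.9  72.4  38.5] units [13.    2.41  1.28]
wz units to yaw -0.57
```

```bash
python3 -m crank '[{"x":1,"y":0.2,"z":0,"wx":0,"wy":0,"wz":-0.1,"grip":0},{"x":1,"y":0.2,"z":0,"wx":0,"wy":0,"wz":-0.1,"grip":0},{"x":1,"y":0.2,"z":0,"wx":0,"wy":0,"wz":-0.1,"grip":0},{"x":1,"y":0.2,"z":0,"wx":0,"wy":0,"wz":-0.1,"grip":0},{"x":1,"y":0.2,"z":0,"wx":0,"wy":0,"wz":0,"grip":0},{"x":1,"y":0.2,"z":0,"wx":0,"wy":0,"wz":0,"grip":0},{"x":1,"y":0.2,"z":0,"wx":0,"wy":0,"wz":0,"grip":0},{"x":1,"y":0.2,"z":0,"wx":0,"wy":0,"wz":0,"grip":0},{"x":1,"y":0.2,"z":0.1,"wx":0,"wy":0,"wz":0,"grip":0},{"x":1,"y":0.2,"z":0.1,"wx":0,"wy":0,"wz":0,"grip":0}]'
python3 go.py .616 .200 .15 -2
```

```text
t: 6.2
eef_pos: [0.5831, 0.1278, 0.2644]
tool_rot: [0.012, 0.725, 0.688, 0.003]
contact_force: [0.3, -0.1, -2.5]
gripper_width: 0.484
t 6.2 pos [0.5831 0.1278 0.2644] jawyaw -3.0 q7 -0.56 F [ 0.3 -0.1 -2.5] M [0.04 0.01 0.05] w 0.484
tool shift mm [ 75.1  26.7 114.2] units [2.5  0.89 3.81]
wz units to yaw -0.14
```

```bash
cat >> go.py <<'E'
dn=world2tool(o,[0,0,-1]);print("level wx wy units",(np.array([-dn[1],dn[0]])/.12).round(2))
E
python3 -m crank '[{"x":0.7,"y":0.25,"z":0.6,"wx":0,"wy":0,"wz":0,"grip":0},{"x":0.7,"y":0.25,"z":0.6,"wx":0,"wy":0,"wz":0,"grip":0},{"x":0.7,"y":0.25,"z":0.6,"wx":0,"wy":0,"wz":0,"grip":0},{"x":0.4,"y":0.15,"z":0.6,"wx":0,"wy":0,"wz":0,"grip":0},{"x":0,"y":0,"z":0,"wx":0,"wy":0,"wz":0,"grip":0},{"x":0,"y":0,"z":0,"wx":0,"wy":0,"wz":0,"grip":0},{"x":0,"y":0,"z":0,"wx":0,"wy":0,"wz":0,"grip":0},{"x":0,"y":0,"z":0,"wx":0,"wy":0,"wz":0,"grip":0},{"x":0,"y":0,"z":0,"wx":0,"wy":0,"wz":0,"grip":0},{"x":0,"y":0,"z":0,"wx":0,"wy":0,"wz":0,"grip":0}]'
python3 go.py .616 .200 .15 -2
python3 look.py w3 blue
```

```text
t: 7.2
eef_pos: [0.6171, 0.2068, 0.2008]
tool_rot: [0.014, 0.724, 0.69, 0.007]
contact_force: [-1.0, 0.5, -2.3]
gripper_width: 0.478
t 7.2 pos [0.6171 0.2068 0.2008] jawyaw -2.8 q7 -0.71 F [-1.   0.5 -2.3] M [0.05 0.04 0.04] w 0.478
tool shift mm [-6.4 -2.3 50.8] units [-0.21 -0.08  1.69]
wz units to yaw -0.12
level wx wy units [0.25 0.07]
[489 111  59 104 725] [520. 164.] [0.7841 0.2299 0.092 ] diam~ 0.0329 z from depth 0.015
[ 294  158   56   31 1484] [322. 172.] [0.618  0.2318 0.092 ] diam~ 0.047 z from depth 0.011
[ 281  225   92   99 7152] [327. 275.] [0.617  0.1371 0.092 ] diam~ 0.0427 z from depth 0.218
```

View pics/w3.png

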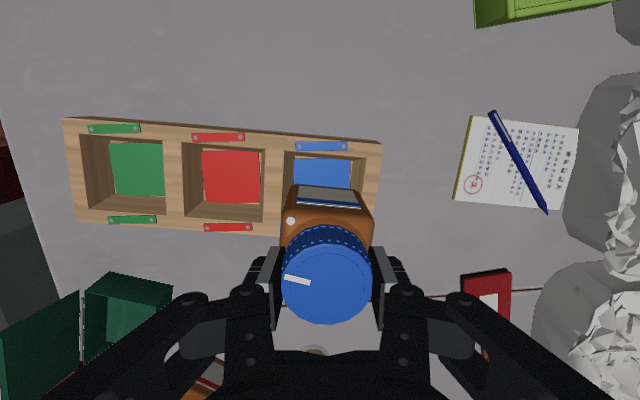

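The jar is held upright over the rack, nearly square to it. The rim plates are at green (115,128)/(132,219) and red (218,137)/(228,226), and the floors are at (231,177) and (137,168). I'll refine the rack pose from these.

Run:
```python
from h import *
c=np.load("w3.npz");p=c["p"]
A=ray(c,[(115,128.5),(132,219.5),(218,137),(228,226.5),(322,146)],.042)
g,r=A[:2].mean(0),A[2:4].mean(0);print(A.round(4).tolist());e=r-g;print("g",g,"r",r,"pitch",np.hypot(*e[:2]),np.degrees(np.arctan2(e[1],e[0])))
e=A[4]-A[0];print("plate row",np.hypot(*e[:2]),np.degrees(np.arctan2(e[1],e[0])))
print("pair y dir",[np.degrees(np.arctan2(*(a-b)[1::-1])) for a,b in((A[0],A[1]),(A[2],A[3]))])
for col,bb in dict(green=(100,135,175,205),red=(190,145,270,210)).items():
    m=mask(p,col)*0; x0,y0,x1,y1=bb; m[y0:y1,x0:x1]=mask(p,col)[y0:y1,x0:x1]
    rr=cv2.minAreaRect(np.argwhere(m)[:,::-1].astype(np.float32));b=ray(c,cv2.boxPoints(rr),.010);print(col,rr,b.mean(0).round(4),np.linalg.norm(b[0]-b[1]).round(3),np.linalg.norm(b[2]-b[1]).round(3))
```

```text
[[0.426, 0.2745, 0.042], [0.4216, 0.1838, 0.042], [0.5219, 0.2609, 0.042], [0.5187, 0.1705, 0.042], [0.6195, 0.2471, 0.042]]
g [0.42382106 0.22915127 0.042     ] r [0.52032175 0.21569845 0.042     ] pitch 0.09743389080961963 -7.936255896788021
plate row 0.19537775859419515 -8.064509769946461
pair y dir [np.float64(87.1967882582357), np.float64(87.98853348804109)]
green ((117.0, 193.0), (0.0, 0.0), 0.0) [0.3913 0.2049 0.01  ] 0.0 0.0
red ((230.5, 175.99998474121094), (58.99999237060547, 51.99999237060547), -0.0) [0.5192 0.2159 0.01  ] 0.058 0.062
```

```bash
python3 -m crank '[{"x":-0.15,"y":-0.05,"z":0.3,"wx":0.15,"wy":0.05,"wz":0.1,"grip":0},{"x":-0.1,"y":0,"z":0.6,"wx":0.15,"wy":0.05,"wz":0.1,"grip":0},{"x":0,"y":0,"z":0.6,"wx":0,"wy":0,"wz":0.1,"grip":0},{"x":0,"y":0,"z":0.5,"wx":0,"wy":0,"wz":0,"grip":0},{"x":0,"y":0,"z":0,"wx":0,"wy":0,"wz":0,"grip":0},{"x":0,"y":0,"z":0,"wx":0,"wy":0,"wz":0,"grip":0},{"x":0,"y":0,"z":0,"wx":0,"wy":0,"wz":0,"grip":0},{"x":0,"y":0,"z":0,"wx":0,"wy":0,"wz":0,"grip":0},{"x":0,"y":0,"z":0,"wx":0,"wy":0,"wz":0,"grip":0},{"x":0,"y":0,"z":0,"wx":0,"wy":0,"wz":0,"grip":0}]'
python3 go.py .6165 .2015 .086 -4
```

```text
t: 8.25
eef_pos: [0.6159, 0.1967, 0.1354]
tool_rot: [-0.006, 0.738, 0.674, -0.002]
contact_force: [0.2, 0.1, -1.8]
gripper_width: 0.482
t 8.25 pos [0.6159 0.1967 0.1354] jawyaw -5.2 q7 -0.73 F [ 0.2  0.1 -1.8] M [-0.04  0.02 -0.05] w 0.482
tool shift mm [ 4.6  0.7 49.4] units [0.15 0.02 1.65]
wz units to yaw -0.17
level wx wy units [-0.09 -0.04]
```

```bash
python3 -m crank '[{"x":0.12,"y":0,"z":0.4,"wx":-0.05,"wy":0,"wz":0,"grip":0},{"x":0,"y":0,"z":0.4,"wx":0,"wy":0,"wz":0,"grip":0},{"x":0,"y":0,"z":0.4,"wx":0,"wy":0,"wz":0,"grip":0},{"x":0,"y":0,"z":0.3,"wx":0,"wy":0,"wz":0,"grip":0},{"x":0,"y":0,"z":0.2,"wx":0,"wy":0,"wz":0,"grip":0},{"x":0,"y":0,"z":0,"wx":0,"wy":0,"wz":0,"grip":0},{"x":0,"y":0,"z":0,"wx":0,"wy":0,"wz":0,"grip":0},{"x":0,"y":0,"z":0,"wx":0,"wy":0,"wz":0,"grip":0},{"x":0,"y":0,"z":0,"wx":0,"wy":0,"wz":0,"grip":0},{"x":0,"y":0,"z":0,"wx":0,"wy":0,"wz":0,"grip":0}]'
python3 go.py .6165 .2015 .085 -4
```

```text
t: 9.25
eef_pos: [0.6172, 0.2039, 0.0851]
tool_rot: [-0.003, 0.738, 0.675, 0.002]
contact_force: [-0.9, -0.6, 3.2]
gripper_width: 0.478
t 9.25 pos [0.6172 0.2039 0.0851] jawyaw -5.1 q7 -0.77 F [-0.9 -0.6  3.2] M [-0.16  0.35 -0.03] w 0.478
tool shift mm [-2.5 -0.5  0.1] units [-0.08 -0.02  0.  ]
wz units to yaw -0.16
level wx wy units [-0.01 -0.06]
```

```bash
python3 -m crank '[{"x":0,"y":0,"z":0,"wx":0,"wy":0,"wz":0.8,"grip":0},{"x":0,"y":0,"z":0,"wx":0,"wy":0,"wz":0.8,"grip":0},{"x":0,"y":0,"z":0,"wx":0,"wy":0,"wz":0.8,"grip":0},{"x":0,"y":0,"z":0,"wx":0,"wy":0,"wz":0.8,"grip":0},{"x":0,"y":0,"z":0,"wx":0,"wy":0,"wz":0.8,"grip":0},{"x":0,"y":0,"z":0,"wx":0,"wy":0,"wz":0.8,"grip":0},{"x":0,"y":0,"z":0,"wx":0,"wy":0,"wz":0.8,"grip":0},{"x":0,"y":0,"z":0,"wx":0,"wy":0,"wz":0.8,"grip":0},{"x":0,"y":0,"z":0,"wx":0,"wy":0,"wz":0.8,"grip":0},{"x":0,"y":0,"z":0,"wx":0,"wy":0,"wz":0.8,"grip":0}]'
python3 go.py .6165 .2015 .085 -60
```

```text
t: 10.25
eef_pos: [0.6209, 0.1999, 0.0856]
tool_rot: [-0.0, 0.97, 0.242, 0.003]
contact_force: [2.1, 1.0, 2.5]
gripper_width: 0.483
t 10.25 pos [0.6209 0.1999 0.0856] jawyaw -62.0 q7 -1.62 F [2.1 1.  2.5] M [ 0.48 -0.2   0.78] w 0.483
tool shift mm [-3.2 -3.5  0.6] units [-0.11 -0.12  0.02]
wz units to yaw -0.29
level wx wy units [ 0.01 -0.05]
```

```bash
python3 -m crank '[{"x":0,"y":0,"z":0,"wx":0,"wy":0,"wz":0.6,"grip":0},{"x":0,"y":0,"z":0,"wx":0,"wy":0,"wz":0.6,"grip":0},{"x":0,"y":0,"z":0,"wx":0,"wy":0,"wz":0.6,"grip":0},{"x":0,"y":0,"z":0,"wx":0,"wy":0,"wz":0,"grip":0},{"x":0,"y":0,"z":0,"wx":0,"wy":0,"wz":0,"grip":0.85},{"x":0,"y":0,"z":0,"wx":0,"wy":0,"wz":0,"grip":0.85},{"x":0,"y":0,"z":0,"wx":0,"wy":0,"wz":0,"grip":1},{"x":0,"y":0,"z":-0.8,"wx":0,"wy":0,"wz":0,"grip":1},{"x":0,"y":0,"z":-1,"wx":0,"wy":0,"wz":0,"grip":1},{"x":0,"y":0,"z":-1,"wx":0,"wy":0,"wz":0,"grip":1}]'
python3 go.py .446 -.0545 .23 -30
python3 - <<'E'
from h import *
p,d=bot.read_camera("wrist");c=bot.camera_params("wrist");q,_=bot.read_camera("top")
np.savez("w4.npz",p=p,d=d,**{k:np.array(v) for k,v in c.items()});np.savez("t4.npz",p=q)
cv2.imwrite("pics/w4.png",np.hstack([p,cv2.resize(q[130:290,180:270],None,fx=2.5,fy=2.5,interpolation=cv2.INTER_CUBIC)])[...,::-1][:,100:])
E
```

```text
t: 11.25
eef_pos: [0.6189, 0.1982, 0.1653]
tool_rot: [0.001, 0.991, 0.137, 0.0]
contact_force: [0.3, 0.8, -0.5]
gripper_width: 1.0
t 11.25 pos [0.6189 0.1982 0.1653] jawyaw -74.2 q7 -1.78 F [ 0.3  0.8 -0.5] M [-0.   -0.03 -0.05] w 1.0
tool shift mm [-235.1  196.3  -64.4] units [-7.84  6.54 -2.15]
wz units to yaw -6.43
level wx wy units [ 0.02 -0.  ]
```

View pics/w4.png

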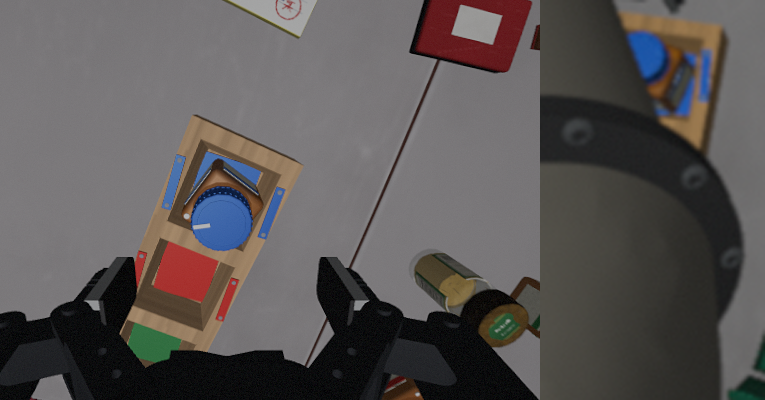

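The jar is in the blue bay. Bar is at about (293–312,227) in full wrist coordinates, dot at about (287,215). I'll zoom the crop to measure the angle.

```bash
cat > lid.py <<'E'
# lid.py npz col z0(jar base) x0 y0 x1 y1 : white blobs near the lid, ellipse of lid, angles
import sys
from h import *
c=np.load(sys.argv[1]+".npz");p=c["p"];col=sys.argv[2];zb=float(sys.argv[3]);x0,y0,x1,y1=map(int,sys.argv[4:8])
a=p[y0:y1,x0:x1];hsv=cv2.cvtColor(a,cv2.COLOR_RGB2HSV)
w=((hsv[...,1]<75)&(hsv[...,2]>150)).astype(np.uint8)
n,l,st,ce=cv2.connectedComponentsWithStats(w)
for i in range(1,n):
    if 3<=st[i][4]<400:
        uv=ce[i]+[x0,y0];print("white",st[i][2:],uv.round(1),"top",ray(c,[uv],zb+.092)[0].round(4),"shoulder",ray(c,[uv],zb+.064)[0].round(4))
cv2.imwrite("pics/"+sys.argv[1]+"_z.png",cv2.resize(a,None,fx=6,fy=6,interpolation=cv2.INTER_CUBIC)[:590,:790,::-1])
E
python3 lid.py w4 blue .012 265 150 375 255
```

```text
white [ 6  5 25] [286.4 216. ] top [0.6156 0.228  0.104 ] shoulder [0.6056 0.2291 0.076 ]
white [17  7 74] [301.1 226. ] top [0.6111 0.2161 0.104 ] shoulder [0.6005 0.2155 0.076 ]
```

View pics/w4_z.png

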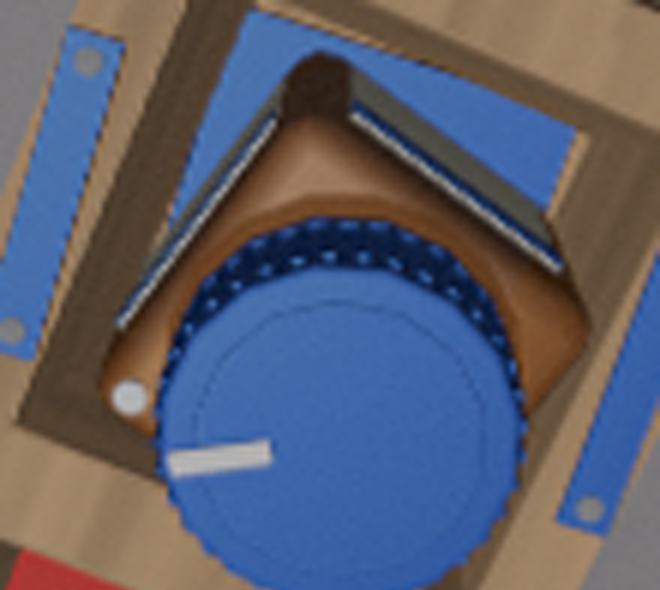

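```bash
cat > ang.py <<'E'
# ang.py npz base cu cv b0u b0v b1u b1v du dv (full pixels; b1 outer end)
import sys
from h import *
c=np.load(sys.argv[1]+".npz");a=list(map(float,sys.argv[2:]));zb=a[0];P=np.array(a[1:]).reshape(-1,2)
C,b0,b1=ray(c,P[:3],zb+.092);d=ray(c,P[3:],zb+.064)[0]-C
A=lambda v:np.degrees(np.arctan2(v[1],v[0]))
print("centre",C.round(4),"dot",A(d).round(1),"r",np.hypot(*d[:2]).round(4),"bar",A(b1-b0).round(1),"bar from centre",A(b1-C).round(1),"lid angle deg",((A(b1-C)-A(d)+180)%360-180).round(1))
E
python3 ang.py w4 .012 321.7 223.7 309.7 225.4 293.2 227.5 286.5 216.1
```

```text
centre [0.6168 0.2023 0.104 ] dot 113.0 r 0.029 bar 113.5 bar from centre 113.9 lid angle deg 0.9
```

The blue lid is 0.9° from tight and the jar is centred within 1–2 mm. On to red.

```bash
python3 -m crank '[{"x":-0.8,"y":0.66,"z":-0.4,"wx":0,"wy":0,"wz":-0.4,"grip":1},{"x":-0.8,"y":0.66,"z":-0.4,"wx":0,"wy":0,"wz":0,"grip":1},{"x":-0.8,"y":0.66,"z":-0.4,"wx":0,"wy":0,"wz":0,"grip":1},{"x":-0.8,"y":0.66,"z":-0.4,"wx":0,"wy":0,"wz":0,"grip":1},{"x":-0.8,"y":0.66,"z":-0.4,"wx":0,"wy":0,"wz":0,"grip":1},{"x":-0.8,"y":0.66,"z":0,"wx":0,"wy":0,"wz":0,"grip":1},{"x":-0.8,"y":0.66,"z":0,"wx":0,"wy":0,"wz":0,"grip":1},{"x":-0.8,"y":0.66,"z":0,"wx":0,"wy":0,"wz":0,"grip":1},{"x":-0.8,"y":0.66,"z":0,"wx":0,"wy":0,"wz":0,"grip":1},{"x":-0.8,"y":0.66,"z":0,"wx":0,"wy":0,"wz":0,"grip":1}]'
python3 -m crank '[{"x":0,"y":0,"z":0,"wx":0,"wy":0,"wz":-1,"grip":1},{"x":0,"y":0,"z":0,"wx":0,"wy":0,"wz":-1,"grip":1},{"x":0,"y":0,"z":0,"wx":0,"wy":0,"wz":-1,"grip":1},{"x":0,"y":0,"z":0,"wx":0,"wy":0,"wz":-1,"grip":1},{"x":0,"y":0,"z":0,"wx":0,"wy":0,"wz":-1,"grip":1},{"x":0,"y":0,"z":0,"wx":0,"wy":0,"wz":-1,"grip":1},{"x":0,"y":0,"z":0,"wx":0,"wy":0,"wz":-1,"grip":1},{"x":0,"y":0,"z":0,"wx":0,"wy":0,"wz":-1,"grip":1},{"x":0,"y":0,"z":0,"wx":0,"wy":0,"wz":-1,"grip":1},{"x":0,"y":0,"z":0,"wx":0,"wy":0,"wz":-1,"grip":1}]'
python3 go.py .4465 -.0545 .067 20
python3 look.py w5 red
```

```text
t: 12.35
eef_pos: [0.4487, -0.0702, 0.2253]
tool_rot: [-0.001, 0.986, 0.166, 0.003]
contact_force: [0.1, -0.4, -0.3]
gripper_width: 1.003
t: 13.35
eef_pos: [0.4404, -0.0763, 0.2203]
tool_rot: [-0.003, 0.706, 0.708, -0.001]
contact_force: [-0.4, 0.7, -0.7]
gripper_width: 0.998
t 13.35 pos [ 0.4404 -0.0763  0.2203] jawyaw 0.2 q7 0.01 F [-0.4  0.7 -0.7] M [-0.05  0.02  0.01] w 0.998
tool shift mm [ 21.4   6.9 153.3] units [0.71 0.23 5.11]
wz units to yaw -2.89
level wx wy units [-0.04 -0.02]
[ 310  143   50   51 1830] [334. 168.] [ 0.4458 -0.0504  0.092 ] diam~ 0.0426 z from depth 0.091
[  17  245  123  102 6048] [ 73. 292.] [ 0.1786 -0.1784  0.092 ] diam~ 0.2286 z from depth -0.344
```

```bash
cat > clear.py <<'E'
import sys
from h import *
c=np.load(sys.argv[1]+".npz");X,Y=map(float,sys.argv[2:4]);d=c["d"];K,R,t=c["camera_matrix"],c["R"],c["t"]
v,u=np.mgrid[0:240,0:640];z=d[:240];m=(z>.05)
n=cv2.undistortPoints(np.c_[u[m],v[m]].astype(float).reshape(-1,1,2),K,c["distortion"]).reshape(-1,2)
W=(np.c_[n,np.ones(len(n))]*z[m][:,None]-t)@R
r=W[:,:2]-[X,Y];rr=np.hypot(*r.T);k=(W[:,2]>.05)&(rr<.16)&(W[:,2]<.15)
a=np.degrees(np.arctan2(r[:,1],r[:,0]))
for lo in range(-180,180,30):
    s=k&(a>=lo)&(a<lo+30)
    if s.any(): print(lo,"nearest beyond .04:",[np.round((rr[s&(rr>.04)].min(),W[s&(rr>.04),2].max()),3).tolist() if (s&(rr>.04)).any() else None],"max r<.04 z",W[s&(rr<.04),2].max().round(3) if (s&(rr<.04)).any() else None)
top=(rr<.04)&(W[:,2]>.085)&(W[:,2]<.098);print("top-face centre",((W[top].max(0)+W[top].min(0))/2).round(4),np.ptp(W[top],axis=0).round(4))
E
python3 clear.py w5 .446 -.0525
```

```text
-180 nearest beyond .04: [None] max r<.04 z 0.093
-150 nearest beyond .04: [None] max r<.04 z 0.093
-120 nearest beyond .04: [None] max r<.04 z 0.093
-90 nearest beyond .04: [None] max r<.04 z 0.093
-60 nearest beyond .04: [None] max r<.04 z 0.093
-30 nearest beyond .04: [[0.126, 0.107]] max r<.04 z 0.093
0 nearest beyond .04: [[0.123, 0.108]] max r<.04 z 0.093
30 nearest beyond .04: [None] max r<.04 z 0.094
60 nearest beyond .04: [None] max r<.04 z 0.094
90 nearest beyond .04: [None] max r<.04 z 0.093
120 nearest beyond .04: [[0.149, 0.13]] max r<.04 z 0.094
150 nearest beyond .04: [[0.147, 0.13]] max r<.04 z 0.093
top-face centre [ 0.4467 -0.0518  0.0894] [0.0437 0.0438 0.0087]
```

```bash
python3 -m crank '[{"x":0.4,"y":0.1,"z":0.3,"wx":0,"wy":0,"wz":0,"grip":1},{"x":0.4,"y":0.1,"z":0.6,"wx":0,"wy":0,"wz":0,"grip":1},{"x":0,"y":0,"z":0.7,"wx":0,"wy":0,"wz":-0.7,"grip":1},{"x":0,"y":0,"z":0.8,"wx":0,"wy":0,"wz":-0.7,"grip":1},{"x":0,"y":0,"z":0.7,"wx":0,"wy":0,"wz":-0.7,"grip":1},{"x":0,"y":0,"z":0.5,"wx":0,"wy":0,"wz":-0.7,"grip":1},{"x":0,"y":0,"z":0.2,"wx":0,"wy":0,"wz":0,"grip":1},{"x":0,"y":0,"z":0,"wx":0,"wy":0,"wz":0,"grip":1},{"x":0,"y":0,"z":0,"wx":0,"wy":0,"wz":0,"grip":1},{"x":0,"y":0,"z":0,"wx":0,"wy":0,"wz":0,"grip":1}]'
python3 go.py .4467 -.052 .068 20
```

```text
t: 14.4
eef_pos: [0.4452, -0.0433, 0.0984]
tool_rot: [-0.004, 0.58, 0.815, 0.001]
contact_force: [-0.7, 0.1, 0.1]
gripper_width: 0.999
t 14.4 pos [ 0.4452 -0.0433  0.0984] jawyaw 19.1 q7 0.18 F [-0.7  0.1  0.1] M [-0.05 -0.07  0.04] w 0.999
tool shift mm [-9.  -1.4 30.4] units [-0.3  -0.05  1.01]
wz units to yaw -0.13
level wx wy units [-0.03 -0.07]
```

```bash
python3 -m crank '[{"x":-0.13,"y":-0.05,"z":0.3,"wx":0,"wy":0,"wz":0,"grip":1},{"x":-0.12,"y":0,"z":0.4,"wx":0,"wy":0,"wz":0,"grip":1},{"x":0,"y":0,"z":0.2,"wx":0,"wy":0,"wz":0,"grip":1},{"x":0,"y":0,"z":0,"wx":0,"wy":0,"wz":0,"grip":1},{"x":0,"y":0,"z":0,"wx":0,"wy":0,"wz":0,"grip":0},{"x":0,"y":0,"z":0,"wx":0,"wy":0,"wz":0,"grip":0},{"x":0,"y":0,"z":0,"wx":0,"wy":0,"wz":0,"grip":0},{"x":0,"y":0,"z":0,"wx":0,"wy":0,"wz":0,"grip":0},{"x":0,"y":0,"z":0,"wx":0,"wy":0,"wz":0,"grip":0},{"x":0,"y":0,"z":0,"wx":0,"wy":0,"wz":0,"grip":0}]' 60
python3 go.py .5195 .215 .2 50
```

```text
t: 15.4
eef_pos: [0.4474, -0.0517, 0.0708]
tool_rot: [-0.003, 0.581, 0.814, 0.002]
contact_force: [0.2, 0.5, -2.1]
gripper_width: 0.481
t 15.4 pos [ 0.4474 -0.0517  0.0708] jawyaw 18.9 q7 0.18 F [ 0.2  0.5 -2.1] M [-0.01 -0.05  0.01] w 0.481
tool shift mm [ 229.8  154.5 -127.8] units [ 7.66  5.15 -4.26]
wz units to yaw -4.53
level wx wy units [-0.   -0.05]
```

```bash
python3 -m crank '[{"x":0,"y":0,"z":-0.5,"wx":0,"wy":0,"wz":0,"grip":0},{"x":0,"y":0,"z":-1,"wx":0,"wy":0,"wz":0,"grip":0},{"x":0.3,"y":0.2,"z":-1,"wx":0,"wy":0,"wz":0,"grip":0},{"x":0.9,"y":0.6,"z":-1,"wx":0,"wy":0,"wz":0,"grip":0},{"x":1,"y":0.67,"z":-0.4,"wx":0,"wy":0,"wz":0,"grip":0},{"x":1,"y":0.67,"z":0,"wx":0,"wy":0,"wz":0,"grip":0},{"x":1,"y":0.67,"z":0,"wx":0,"wy":0,"wz":0,"grip":0},{"x":1,"y":0.67,"z":0,"wx":0,"wy":0,"wz":0,"grip":0},{"x":1,"y":0.67,"z":0,"wx":0,"wy":0,"wz":0,"grip":0},{"x":0.7,"y":0.5,"z":0,"wx":0,"wy":0,"wz":0,"grip":0}]'
python3 -m crank '[{"x":0,"y":0,"z":0,"wx":0,"wy":0,"wz":-0.7,"grip":0},{"x":0,"y":0,"z":0,"wx":0,"wy":0,"wz":-0.8,"grip":0},{"x":0,"y":0,"z":0,"wx":0,"wy":0,"wz":-0.8,"grip":0},{"x":0,"y":0,"z":0,"wx":0,"wy":0,"wz":-0.8,"grip":0},{"x":0,"y":0,"z":0,"wx":0,"wy":0,"wz":-0.8,"grip":0},{"x":0,"y":0,"z":0,"wx":0,"wy":0,"wz":-0.4,"grip":0},{"x":0,"y":0,"z":0,"wx":0,"wy":0,"wz":0,"grip":0},{"x":0,"y":0,"z":0,"wx":0,"wy":0,"wz":0,"grip":0},{"x":0,"y":0,"z":0,"wx":0,"wy":0,"wz":0,"grip":0},{"x":0,"y":0,"z":0,"wx":0,"wy":0,"wz":0,"grip":0}]'
python3 go.py .5195 .215 .083 49; python3 look.py w6 red
```

```text
t: 16.4
eef_pos: [0.513, 0.1923, 0.1921]
tool_rot: [-0.004, 0.586, 0.81, 0.001]
contact_force: [0.5, -0.8, -1.8]
gripper_width: 0.484
t: 17.4
eef_pos: [0.5103, 0.1985, 0.1886]
tool_rot: [-0.007, 0.347, 0.938, 0.001]
contact_force: [0.1, 0.0, -1.6]
gripper_width: 0.481
t 17.4 pos [0.5103 0.1985 0.1886] jawyaw 49.4 q7 0.21 F [ 0.1  0.  -1.6] M [ 0.01 -0.03 -0.03] w 0.481
tool shift mm [  2.3  18.7 105.6] units [0.08 0.62 3.52]
wz units to yaw 0.06
level wx wy units [-0.02 -0.11]
[ 307  144   75   63 2087] [348. 174.] [0.5004 0.2297 0.092 ] diam~ 0.0538 z from depth 0.011
[ 280  223   94  101 7428] [325. 274.] [0.5549 0.1598 0.092 ] diam~ 0.0429 z from depth 0.208
```

View pics/w6.png

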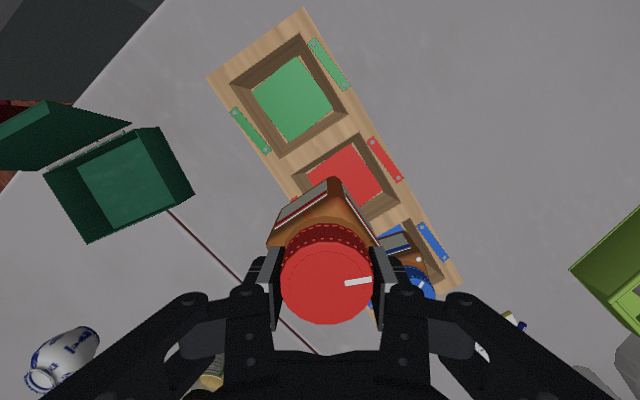

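The jar's edges run parallel to the rack's (rack edge about 60°, jar edge about 58° in the image), and the red bay is clear. Lowering.

```bash
python3 -m crank '[{"x":0.04,"y":0.28,"z":0.2,"wx":0,"wy":-0.1,"wz":0,"grip":0},{"x":0.03,"y":0.28,"z":0.4,"wx":0,"wy":0,"wz":0,"grip":0},{"x":0,"y":0,"z":0.5,"wx":0,"wy":0,"wz":0,"grip":0},{"x":0,"y":0,"z":0.3,"wx":0,"wy":0,"wz":0,"grip":0},{"x":0,"y":0,"z":0,"wx":0,"wy":0,"wz":0,"grip":0},{"x":0,"y":0,"z":0,"wx":0,"wy":0,"wz":0,"grip":0},{"x":0,"y":0,"z":0,"wx":0,"wy":0,"wz":0,"grip":0},{"x":0,"y":0,"z":0,"wx":0,"wy":0,"wz":0,"grip":0},{"x":0,"y":0,"z":0,"wx":0,"wy":0,"wz":0,"grip":0},{"x":0,"y":0,"z":0,"wx":0,"wy":0,"wz":0,"grip":0}]'
python3 go.py .5195 .215 .083 49
```

```text
t: 18.45
eef_pos: [0.5215, 0.2165, 0.1438]
tool_rot: [0.0, 0.347, 0.938, 0.0]
contact_force: [0.4, -0.2, -1.9]
gripper_width: 0.486
t 18.45 pos [0.5215 0.2165 0.1438] jawyaw 49.4 q7 0.14 F [ 0.4 -0.2 -1.9] M [ 0.02 -0.01  0.08] w 0.486
tool shift mm [ 0.6 -2.5 60.8] units [ 0.02 -0.08  2.03]
wz units to yaw 0.06
level wx wy units [0.01 0.  ]
```

```bash
python3 -m crank '[{"x":0,"y":-0.05,"z":0.4,"wx":0,"wy":0,"wz":0,"grip":0},{"x":0,"y":0,"z":0.45,"wx":0,"wy":0,"wz":0,"grip":0},{"x":0,"y":0,"z":0.45,"wx":0,"wy":0,"wz":0,"grip":0},{"x":0,"y":0,"z":0.4,"wx":0,"wy":0,"wz":0,"grip":0},{"x":0,"y":0,"z":0.2,"wx":0,"wy":0,"wz":0,"grip":0},{"x":0,"y":0,"z":0.15,"wx":0,"wy":0,"wz":0,"grip":0},{"x":0,"y":0,"z":0,"wx":0,"wy":0,"wz":0,"grip":0},{"x":0,"y":0,"z":0,"wx":0,"wy":0,"wz":0,"grip":0},{"x":0,"y":0,"z":0,"wx":0,"wy":0,"wz":0,"grip":0},{"x":0,"y":0,"z":0,"wx":0,"wy":0,"wz":0,"grip":0}]'
python3 go.py .5195 .215 .083 49
```

```text
t: 19.45
eef_pos: [0.5229, 0.2153, 0.0832]
tool_rot: [0.003, 0.347, 0.938, -0.0]
contact_force: [-0.0, -0.4, -2.9]
gripper_width: 0.481
t 19.45 pos [0.5229 0.2153 0.0832] jawyaw 49.4 q7 0.09 F [-0.  -0.4 -2.9] M [ 0.06  0.01 -0.01] w 0.481
tool shift mm [ 2.3 -2.4  0.2] units [ 0.08 -0.08  0.01]
wz units to yaw 0.05
level wx wy units [0.01 0.05]
```

```bash
python3 -m crank '[{"x":0,"y":0,"z":0.1,"wx":0,"wy":0,"wz":0,"grip":0},{"x":0,"y":0,"z":0.05,"wx":0,"wy":0,"wz":0.7,"grip":0},{"x":0,"y":0,"z":0,"wx":0,"wy":0,"wz":0.8,"grip":0},{"x":0,"y":0,"z":0,"wx":0,"wy":0,"wz":0.8,"grip":0},{"x":0,"y":0,"z":0,"wx":0,"wy":0,"wz":0.8,"grip":0},{"x":0,"y":0,"z":0,"wx":0,"wy":0,"wz":0.8,"grip":0},{"x":0,"y":0,"z":0,"wx":0,"wy":0,"wz":0.8,"grip":0},{"x":0,"y":0,"z":0,"wx":0,"wy":0,"wz":0.8,"grip":0},{"x":0,"y":0,"z":0,"wx":0,"wy":0,"wz":0.8,"grip":0},{"x":0,"y":0,"z":0,"wx":0,"wy":0,"wz":0.6,"grip":0}]'
python3 go.py .5195 .215 .083 0
```

```text
t: 20.45
eef_pos: [0.5206, 0.2176, 0.0837]
tool_rot: [0.003, 0.703, 0.711, -0.001]
contact_force: [-4.6, -2.1, 16.1]
gripper_width: 0.478
t 20.45 pos [0.5206 0.2176 0.0837] jawyaw 0.6 q7 -0.64 F [-4.6 -2.1 16.1] M [-1.72  1.2   0.76] w 0.478
tool shift mm [-2.6 -1.1  0.7] units [-0.09 -0.04  0.02]
wz units to yaw 0.09
level wx wy units [0.02 0.05]
```

```bash
python3 -m crank '[{"x":0,"y":0,"z":-0.02,"wx":0,"wy":0,"wz":0.6,"grip":0},{"x":0,"y":0,"z":0,"wx":0,"wy":0,"wz":0.6,"grip":0},{"x":0,"y":0,"z":0,"wx":0,"wy":0,"wz":0.6,"grip":0},{"x":0,"y":0,"z":0,"wx":0,"wy":0,"wz":0,"grip":0},{"x":0,"y":0,"z":0,"wx":0,"wy":0,"wz":0,"grip":0.85},{"x":0,"y":0,"z":0,"wx":0,"wy":0,"wz":0,"grip":0.85},{"x":0,"y":0,"z":0,"wx":0,"wy":0,"wz":0,"grip":1},{"x":0,"y":0,"z":-0.8,"wx":0,"wy":0,"wz":0,"grip":1},{"x":0,"y":0,"z":-1,"wx":0,"wy":0,"wz":0,"grip":1},{"x":0,"y":0,"z":-1,"wx":0,"wy":0,"wz":0,"grip":1}]'
python3 go.py .584 -.183 .23 0
python3 look.py w7 red; python3 lid.py w7 red .012 270 150 380 245
```

```text
t: 21.45
eef_pos: [0.517, 0.2182, 0.1678]
tool_rot: [0.003, 0.775, 0.632, -0.007]
contact_force: [0.3, -0.3, -0.2]
gripper_width: 1.0
t 21.45 pos [0.517  0.2182 0.1678] jawyaw -11.6 q7 -0.8 F [ 0.3 -0.3 -0.2] M [ 0.09 -0.03 -0.  ] w 1.0
tool shift mm [-380.3  146.3  -57.3] units [-12.68   4.88  -1.91]
wz units to yaw -1.69
level wx wy units [-0.03  0.12]
[ 298  181   68   70 3400] [330. 216.] [0.5183 0.2161 0.092 ] diam~ 0.0448 z from depth 0.109
[ 593  252   47   78 2331] [615. 291.] [0.7392 0.1028 0.092 ] diam~ 0.0589 z from depth 0.017
white [ 6  6 28] [363.5 193.8] top [0.5449 0.2315 0.104 ] shoulder [0.5466 0.2231 0.076 ]
white [18 10 80] [348.6 209.6] top [0.5328 0.2223 0.104 ] shoulder [0.5329 0.2127 0.076 ]
```

View pics/w7_z.png

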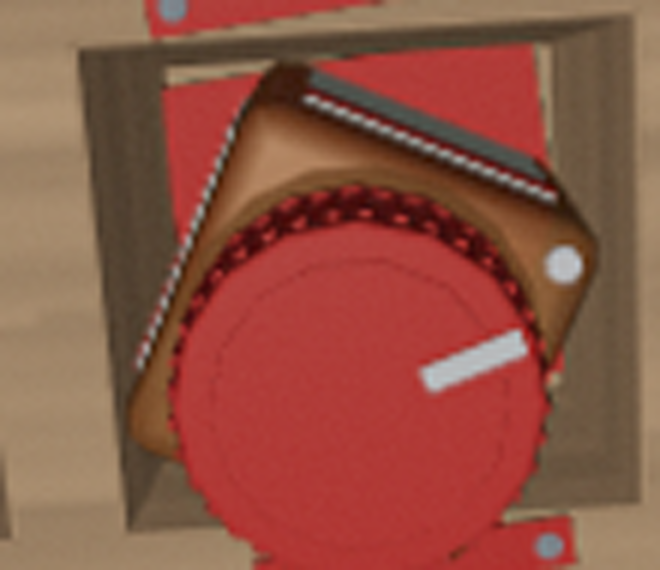

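```bash
python3 ang.py w7 .012 330 217.5 340.8 213.7 357.5 207 363.8 193.9
python3 - <<'E'
from h import *
c=np.load("w7.npz");d=c["d"];R,t,K=c["R"],c["t"],c["camera_matrix"]
for uv in((320,225),(330,217),(320,205)):
    D=d[uv[1]-3:uv[1]+4,uv[0]-3:uv[0]+4].mean();X=np.r_[(np.array(uv)-K[:2,2])/[K[0,0],K[1,1]]*D,D];print((R.T@(X-t)).round(4))
E
```

```text
centre [0.519  0.2192 0.104 ] dot 7.8 r 0.0281 bar 11.6 bar from centre 10.6 lid angle deg 2.8
[0.5125 0.2205 0.1183]
[0.5195 0.2217 0.1099]
[0.5149 0.2325 0.1133]
```

```bash
cat > top.py <<'E'
import sys
from h import *
c=np.load(sys.argv[1]+".npz");d=c["d"];cu,cv_,r=map(float,sys.argv[2:5]);K,R,t=c["camera_matrix"],c["R"],c["t"]
v,u=np.mgrid[0:400,0:640];m=(np.hypot(u-cu,v-cv_)<r)&(d>0)
n=cv2.undistortPoints(np.c_[u[m],v[m]].astype(float).reshape(-1,1,2),K,c["distortion"]).reshape(-1,2)
W=(np.c_[n,np.ones(len(n))]*d[m][:,None]-t)@R
A=np.c_[W[:,:2]-W[:,:2].mean(0),np.ones(len(W))];s=np.linalg.lstsq(A,W[:,2],rcond=None)[0]
print(sys.argv[1],"mean",W.mean(0).round(4),"std",(W[:,2]-A@s).std().round(4),"slope",s[:2].round(3))
E
python3 top.py w4 321.7 223.7 26; python3 top.py w7 330 217.5 26; python3 top.py w5 334 165 18
python3 top.py w7 225 120 12;python3 top.py w7 328 172 5
```

```text
w4 mean [0.6185 0.2027 0.1092] std 0.0006 slope [0.011 0.009]
w7 mean [0.5194 0.2213 0.1099] std 0.0006 slope [-0.007 -0.067]
w5 mean [ 0.4462 -0.0476  0.0914] std 0.0007 slope [ 0.007 -0.005]
w7 mean [ 0.4325  0.3003 -0.0008] std 0.0007 slope [ 0.006 -0.01 ]
w7 mean [0.523  0.2453 0.0748] std 0.0035 slope [-1.987 -2.566]
```

Red lid is 2.8° from tight, but the lid top sits about 5–6 mm high and slightly tilted. The twist has wedged the jar on the tapered walls, and blue shows the same to a lesser degree. I'll grip each body above the rack, turn it square again and seat it.

```bash
python3 -m crank '[{"x":0,"y":0.07,"z":0,"wx":0,"wy":0.1,"wz":-1,"grip":1},{"x":0,"y":0,"z":0,"wx":0,"wy":0,"wz":-1,"grip":1},{"x":0,"y":0,"z":0,"wx":0,"wy":0,"wz":-1,"grip":1},{"x":0,"y":0,"z":0,"wx":0,"wy":0,"wz":-1,"grip":1},{"x":0,"y":0,"z":0,"wx":0,"wy":0,"wz":-1,"grip":1},{"x":0,"y":0,"z":0,"wx":0,"wy":0,"wz":-1,"grip":1},{"x":0,"y":0,"z":0,"wx":0,"wy":0,"wz":-1,"grip":1},{"x":0,"y":0,"z":0,"wx":0,"wy":0,"wz":-1,"grip":1},{"x":0,"y":0,"z":0,"wx":0,"wy":0,"wz":-1,"grip":1},{"x":0,"y":0,"z":0,"wx":0,"wy":0,"wz":0,"grip":1}]'
python3 go.py .519 .2175 .052 56
```

```text
t: 22.5
eef_pos: [0.525, 0.2178, 0.1722]
tool_rot: [0.002, 0.321, 0.947, 0.003]
contact_force: [0.1, 0.1, -0.2]
gripper_width: 0.999
t 22.5 pos [0.525  0.2178 0.1722] jawyaw 52.5 q7 0.24 F [ 0.1  0.1 -0.2] M [0.01 0.02 0.04] w 0.999
tool shift mm [  4.9  -4.8 120.2] units [ 0.16 -0.16  4.01]
wz units to yaw -0.5
level wx wy units [0.06 0.02]
```

```bash
python3 -m crank '[{"x":0.08,"y":-0.08,"z":0,"wx":0,"wy":0,"wz":-0.3,"grip":1},{"x":0.07,"y":-0.07,"z":0.3,"wx":0,"wy":0,"wz":-0.1,"grip":1},{"x":0,"y":0,"z":0.6,"wx":0,"wy":0,"wz":0,"grip":1},{"x":0,"y":0,"z":0.5,"wx":0,"wy":0,"wz":0,"grip":1},{"x":0,"y":0,"z":0.3,"wx":0,"wy":0,"wz":0,"grip":1},{"x":0,"y":0,"z":0,"wx":0,"wy":0,"wz":0,"grip":1},{"x":0,"y":0,"z":0,"wx":0,"wy":0,"wz":0,"grip":1},{"x":0,"y":0,"z":0,"wx":0,"wy":0,"wz":0,"grip":1},{"x":0,"y":0,"z":0,"wx":0,"wy":0,"wz":0,"grip":1},{"x":0,"y":0,"z":0,"wx":0,"wy":0,"wz":0,"grip":1}]'
python3 go.py .519 .2175 .053 56
```

```text
t: 23.5
eef_pos: [0.5196, 0.2166, 0.1178]
tool_rot: [0.003, 0.307, 0.952, 0.004]
contact_force: [-0.6, 0.0, 0.1]
gripper_width: 1.0
t 23.5 pos [0.5196 0.2166 0.1178] jawyaw 54.3 q7 0.23 F [-0.6  0.   0.1] M [0.02 0.06 0.01] w 1.0
tool shift mm [ 1.2 -0.2 64.8] units [ 0.04 -0.01  2.16]
wz units to yaw -0.25
level wx wy units [0.07 0.02]
```

```bash
python3 -m crank '[{"x":0,"y":0,"z":0.5,"wx":0.05,"wy":0,"wz":0,"grip":1},{"x":0,"y":0,"z":0.6,"wx":0,"wy":0,"wz":0,"grip":1},{"x":0,"y":0,"z":0.6,"wx":0,"wy":0,"wz":0,"grip":1},{"x":0,"y":0,"z":0.4,"wx":0,"wy":0,"wz":0,"grip":1},{"x":0,"y":0,"z":0,"wx":0,"wy":0,"wz":0,"grip":1},{"x":0,"y":0,"z":0,"wx":0,"wy":0,"wz":0,"grip":0},{"x":0,"y":0,"z":0,"wx":0,"wy":0,"wz":0,"grip":0},{"x":0,"y":0,"z":0,"wx":0,"wy":0,"wz":0,"grip":0},{"x":0,"y":0,"z":0,"wx":0,"wy":0,"wz":0,"grip":0},{"x":0,"y":0,"z":0,"wx":0,"wy":0,"wz":0,"grip":0}]' 30
python3 go.py .5195 .2155 .053 82
```

```text
t: 24.5
eef_pos: [0.5215, 0.2163, 0.0516]
tool_rot: [0.004, 0.306, 0.952, 0.001]
contact_force: [1.5, 0.6, -5.4]
gripper_width: 0.592
t 24.5 pos [0.5215 0.2163 0.0516] jawyaw 54.4 q7 0.18 F [ 1.5  0.6 -5.4] M [ 0.06 -0.36  0.48] w 0.592
tool shift mm [ 1.2 -1.9 -1.4] units [ 0.04 -0.06 -0.05]
wz units to yaw -4.02
level wx wy units [0.03 0.05]
```

```bash
python3 -m crank '[{"x":0,"y":0,"z":0,"wx":0,"wy":0,"wz":-0.6,"grip":0},{"x":0,"y":0,"z":0,"wx":0,"wy":0,"wz":-0.7,"grip":0},{"x":0,"y":0,"z":0,"wx":0,"wy":0,"wz":-0.7,"grip":0},{"x":0,"y":0,"z":0,"wx":0,"wy":0,"wz":-0.7,"grip":0},{"x":0,"y":0,"z":0,"wx":0,"wy":0,"wz":-0.7,"grip":0},{"x":0,"y":0,"z":0,"wx":0,"wy":0,"wz":-0.4,"grip":0},{"x":0,"y":0,"z":0.05,"wx":0,"wy":0,"wz":0,"grip":0},{"x":0,"y":0,"z":0.07,"wx":0,"wy":0,"wz":0,"grip":0},{"x":0,"y":0,"z":0,"wx":0,"wy":0,"wz":0,"grip":0},{"x":0,"y":0,"z":0,"wx":0,"wy":0,"wz":0,"grip":0}]'
python3 go.py .5195 .2155 .047 82
```

```text
t: 25.5
eef_pos: [0.5213, 0.2187, 0.0502]
tool_rot: [0.004, 0.079, 0.997, 0.002]
contact_force: [-0.7, -0.3, -2.6]
gripper_width: 0.594
t 25.5 pos [0.5213 0.2187 0.0502] jawyaw 81.0 q7 0.57 F [-0.7 -0.3 -2.6] M [ 0.03  0.05 -0.03] w 0.594
tool shift mm [ 1.3 -3.4  3.2] units [ 0.04 -0.11  0.11]
wz units to yaw -0.15
level wx wy units [0.04 0.06]
```

```bash
python3 -m crank '[{"x":0.03,"y":-0.08,"z":0.1,"wx":0,"wy":0,"wz":-0.1,"grip":0},{"x":0,"y":0,"z":0.05,"wx":0,"wy":0,"wz":0,"grip":0},{"x":0,"y":0,"z":0,"wx":0,"wy":0,"wz":0,"grip":0},{"x":0,"y":0,"z":0,"wx":0,"wy":0,"wz":0,"grip":0.8},{"x":0,"y":0,"z":0,"wx":0,"wy":0,"wz":0,"grip":1},{"x":0,"y":0,"z":0,"wx":0,"wy":0,"wz":0,"grip":1},{"x":0,"y":0,"z":-0.8,"wx":0,"wy":0,"wz":0,"grip":1},{"x":0,"y":0,"z":-1,"wx":0,"wy":0,"wz":0,"grip":1},{"x":0,"y":0,"z":-1,"wx":0,"wy":0,"wz":0,"grip":1},{"x":0,"y":0,"z":-1,"wx":0,"wy":0,"wz":0,"grip":1}]'
python3 go.py .617 .2018 .17 68; python3 look.py w8 red; python3 lid.py w8 red .012 260 150 380 245
```

```text
t: 26.5
eef_pos: [0.5164, 0.2148, 0.1591]
tool_rot: [0.0, 0.072, 0.997, 0.0]
contact_force: [0.5, 0.8, 0.6]
gripper_width: 0.994
t 26.5 pos [0.5164 0.2148 0.1591] jawyaw 81.7 q7 0.68 F [0.5 0.8 0.6] M [-0.01 -0.04  0.02] w 0.994
tool shift mm [-101.4    1.6  -10.9] units [-3.38  0.05 -0.36]
wz units to yaw 2.0
level wx wy units [0.01 0.  ]
[ 294  191   64   66 3224] [325. 223.] [0.5201 0.2145 0.092 ] diam~ 0.0436 z from depth 0.102
white [13  1 13] [332. 179.] top [0.4861 0.2239 0.104 ] shoulder [0.4922 0.2236 0.076 ]
white [7 1 7] [306. 180.] top [0.4844 0.2072 0.104 ] shoulder [0.4902 0.2045 0.076 ]
white [1 4 4] [267.  199.5] top [0.4936 0.1796 0.104 ] shoulder [0.5008 0.1729 0.076 ]
white [1 4 4] [268.  216.5] top [0.5054 0.1779 0.104 ] shoulder [0.5142 0.171  0.076 ]
white [1 4 4] [269.  233.5] top [0.5175 0.1761 0.104 ] shoulder [0.5281 0.169  0.076 ]
white [12  9 51] [338.7 240.6] top [0.5295 0.2225 0.104 ] shoulder [0.5418 0.222  0.076 ]
```

View pics/w8.png

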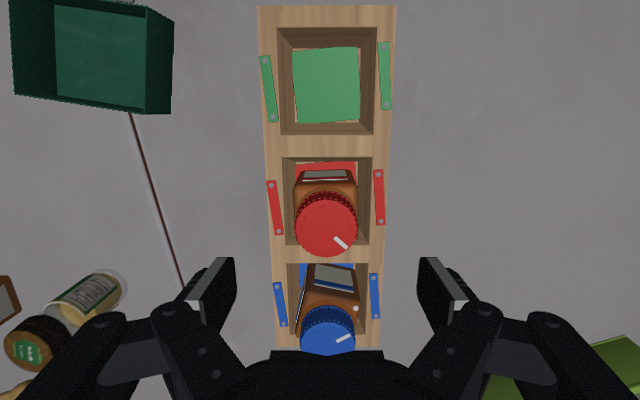

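Red now sits square in its bay (lid at (326,224), floor depth consistent). I'll do the same for blue.

```bash
python3 top.py w8 325 226 24; python3 -m crank '[{"x":-0.5,"y":0,"z":0,"wx":0,"wy":0,"wz":0,"grip":1},{"x":-0.7,"y":0,"z":0,"wx":0,"wy":0,"wz":0,"grip":1},{"x":-0.7,"y":0,"z":0,"wx":0,"wy":0,"wz":0,"grip":1},{"x":-0.7,"y":0,"z":0,"wx":0,"wy":0,"wz":0,"grip":1},{"x":-0.5,"y":0,"z":0,"wx":0,"wy":0,"wz":0,"grip":1},{"x":0,"y":0,"z":0,"wx":0,"wy":0,"wz":0.6,"grip":1},{"x":0,"y":0,"z":0,"wx":0,"wy":0,"wz":0.7,"grip":1},{"x":0,"y":0,"z":0,"wx":0,"wy":0,"wz":0.6,"grip":1},{"x":0,"y":0,"z":0,"wx":0,"wy":0,"wz":0,"grip":1},{"x":0,"y":0,"z":0,"wx":0,"wy":0,"wz":0,"grip":1}]'
python3 go.py .617 .2018 .053 68
```

```text
w8 mean [0.5179 0.2147 0.1035] std 0.0006 slope [0.006 0.001]
t: 27.55
eef_pos: [0.6151, 0.2034, 0.1659]
tool_rot: [0.005, 0.188, 0.982, 0.003]
contact_force: [0.4, 0.3, 0.6]
gripper_width: 1.0
t 27.55 pos [0.6151 0.2034 0.1659] jawyaw 68.4 q7 0.56 F [0.4 0.3 0.6] M [-0.05  0.03  0.  ] w 1.0
tool shift mm [ -1.4  -1.7 112.9] units [-0.05 -0.06  3.76]
wz units to yaw 0.05
level wx wy units [0.07 0.07]
```

Red seated: lid top 0.1035 (expected 0.104), no slope. Straight down on blue.

```bash
python3 -m crank '[{"x":-0.04,"y":-0.05,"z":0.4,"wx":0.05,"wy":0.05,"wz":0,"grip":1},{"x":0,"y":0,"z":0.7,"wx":0,"wy":0,"wz":0,"grip":1},{"x":0,"y":0,"z":0.7,"wx":0,"wy":0,"wz":0,"grip":1},{"x":0,"y":0,"z":0.7,"wx":0,"wy":0,"wz":0,"grip":1},{"x":0,"y":0,"z":0.6,"wx":0,"wy":0,"wz":0,"grip":1},{"x":0,"y":0,"z":0.4,"wx":0,"wy":0,"wz":0,"grip":1},{"x":0,"y":0,"z":0.1,"wx":0,"wy":0,"wz":0,"grip":1},{"x":0,"y":0,"z":0,"wx":0,"wy":0,"wz":0,"grip":1},{"x":0,"y":0,"z":0,"wx":0,"wy":0,"wz":0,"grip":1},{"x":0,"y":0,"z":0,"wx":0,"wy":0,"wz":0,"grip":1}]'
python3 go.py .617 .2018 .053 68
```

```text
t: 28.55
eef_pos: [0.616, 0.201, 0.0505]
tool_rot: [0.0, 0.183, 0.983, 0.0]
contact_force: [0.5, 0.1, 0.2]
gripper_width: 1.002
t 28.55 pos [0.616  0.201  0.0505] jawyaw 68.9 q7 0.51 F [0.5 0.1 0.2] M [-0.    0.02 -0.02] w 1.002
tool shift mm [-0.6  1.1 -2.5] units [-0.02  0.04 -0.08]
wz units to yaw 0.13
level wx wy units [0.01 0.01]
```

```bash
python3 -m crank '[{"x":0,"y":0,"z":-0.07,"wx":0,"wy":0,"wz":0,"grip":0},{"x":0,"y":0,"z":0,"wx":0,"wy":0,"wz":0,"grip":0},{"x":0,"y":0,"z":0,"wx":0,"wy":0,"wz":0,"grip":0},{"x":0,"y":0,"z":0,"wx":0,"wy":0,"wz":0,"grip":0},{"x":0,"y":0,"z":0,"wx":0,"wy":0,"wz":0,"grip":0},{"x":0,"y":0,"z":0,"wx":0,"wy":0,"wz":-0.5,"grip":0},{"x":0,"y":0,"z":0,"wx":0,"wy":0,"wz":-0.7,"grip":0},{"x":0,"y":0,"z":0,"wx":0,"wy":0,"wz":-0.6,"grip":0},{"x":0,"y":0,"z":0,"wx":0,"wy":0,"wz":-0.2,"grip":0},{"x":0,"y":0,"z":0,"wx":0,"wy":0,"wz":0,"grip":0}]' 30
python3 go.py .6168 .2018 .047 82
```

```text
t: 29.55
eef_pos: [0.6177, 0.2017, 0.0548]
tool_rot: [0.003, 0.06, 0.998, 0.001]
contact_force: [0.3, -1.0, 0.5]
gripper_width: 0.578
t 29.55 pos [0.6177 0.2017 0.0548] jawyaw 83.1 q7 0.72 F [ 0.3 -1.   0.5] M [-0.03  0.01  0.06] w 0.578
tool shift mm [ 0.9 -0.   7.8] units [ 0.03 -0.    0.26]
wz units to yaw 0.16
level wx wy units [0.03 0.04]
```

```bash
python3 -m crank '[{"x":0.03,"y":0,"z":0.1,"wx":0,"wy":0,"wz":0.1,"grip":0},{"x":0,"y":0,"z":0.1,"wx":0,"wy":0,"wz":0,"grip":0},{"x":0,"y":0,"z":0,"wx":0,"wy":0,"wz":0,"grip":0},{"x":0,"y":0,"z":0,"wx":0,"wy":0,"wz":0,"grip":0.8},{"x":0,"y":0,"z":0,"wx":0,"wy":0,"wz":0,"grip":1},{"x":0,"y":0,"z":0,"wx":0,"wy":0,"wz":0,"grip":1},{"x":0,"y":0,"z":-0.8,"wx":0,"wy":0,"wz":0,"grip":1},{"x":0,"y":0,"z":-1,"wx":0,"wy":0,"wz":0,"grip":1},{"x":0,"y":0,"z":-1,"wx":0,"wy":0,"wz":0,"grip":1},{"x":0,"y":0,"z":-1,"wx":0,"wy":0,"wz":0,"grip":1}]'
python3 go.py .584 -.183 .23 20; python3 look.py w9 blue; python3 lid.py w9 blue .012 280 160 370 260
```

```text
t: 30.55
eef_pos: [0.6135, 0.2002, 0.1658]
tool_rot: [-0.001, 0.071, 0.998, -0.002]
contact_force: [-0.6, -0.9, 0.2]
gripper_width: 0.997
t 30.55 pos [0.6135 0.2002 0.1658] jawyaw 81.9 q7 0.77 F [-0.6 -0.9  0.2] M [-0.03 -0.05 -0.  ] w 0.997
tool shift mm [ -24.6 -383.8  -62.6] units [ -0.82 -12.79  -2.09]
wz units to yaw 9.0
level wx wy units [-0.04 -0.02]
[ 299  188   62   65 2938] [329. 221.] [0.6177 0.2024 0.092 ] diam~ 0.0429 z from depth 0.103
white [5 1 5] [339. 177.] top [0.5837 0.2137 0.104 ] shoulder [0.5896 0.2139 0.076 ]
white [3 1 3] [347. 177.] top [0.5844 0.219  0.104 ] shoulder [0.5905 0.2199 0.076 ]
white [ 6  6 26] [355.3 188.7] top [0.5932 0.2236 0.104 ] shoulder [0.6004 0.2252 0.076 ]
white [15 14 75] [344.1 211.9] top [0.6085 0.214  0.104 ] shoulder [0.6179 0.2143 0.076 ]
```

Blue is seated (lid depth OK), and dot and bar both point at 126°, so it is tight. Now green.

```bash
python3 top.py w9 329 223 24; python3 -m crank '[{"x":0,"y":-0.4,"z":-0.6,"wx":0,"wy":0,"wz":0,"grip":1},{"x":-0.05,"y":-0.9,"z":-0.6,"wx":0,"wy":0,"wz":0,"grip":1},{"x":-0.07,"y":-1,"z":-0.5,"wx":0,"wy":0,"wz":0,"grip":1},{"x":-0.07,"y":-1,"z":-0.3,"wx":0,"wy":0,"wz":0,"grip":1},{"x":-0.07,"y":-1,"z":0,"wx":0,"wy":0,"wz":0,"grip":1},{"x":-0.07,"y":-1,"z":0,"wx":0,"wy":0,"wz":0,"grip":1},{"x":-0.07,"y":-1,"z":0,"wx":0,"wy":0,"wz":0,"grip":1},{"x":-0.07,"y":-1,"z":0,"wx":0,"wy":0,"wz":0,"grip":1},{"x":-0.07,"y":-1,"z":0,"wx":0,"wy":0,"wz":0,"grip":1},{"x":-0.07,"y":-1,"z":0,"wx":0,"wy":0,"wz":0,"grip":1}]'
python3 go.py .584 -.183 .23 82
```

```text
w9 mean [0.6154 0.2025 0.1035] std 0.0006 slope [0.003 0.001]
t: 31.6
eef_pos: [0.5952, -0.0799, 0.2329]
tool_rot: [0.004, 0.067, 0.998, 0.002]
contact_force: [1.3, 0.1, 0.7]
gripper_width: 0.999
t 31.6 pos [ 0.5952 -0.0799  0.2329] jawyaw 82.3 q7 1.29 F [1.3 0.1 0.7] M [ 0.03 -0.04  0.  ] w 0.999
tool shift mm [  -2.6 -103.7    2.4] units [-0.09 -3.46  0.08]
wz units to yaw 0.05
level wx wy units [0.04 0.06]
```

```bash
python3 -m crank '[{"x":-0.03,"y":-0.8,"z":0,"wx":0.03,"wy":0.05,"wz":0,"grip":1},{"x":-0.03,"y":-0.8,"z":0,"wx":0,"wy":0,"wz":0,"grip":1},{"x":-0.03,"y":-0.8,"z":0,"wx":0,"wy":0,"wz":0,"grip":1},{"x":0,"y":-0.5,"z":0,"wx":0,"wy":0,"wz":0,"grip":1},{"x":0,"y":-0.3,"z":0,"wx":0,"wy":0,"wz":0,"grip":1},{"x":0,"y":0,"z":0,"wx":0,"wy":0,"wz":0,"grip":1},{"x":0,"y":0,"z":0,"wx":0,"wy":0,"wz":0,"grip":1},{"x":0,"y":0,"z":0,"wx":0,"wy":0,"wz":0,"grip":1},{"x":0,"y":0,"z":0,"wx":0,"wy":0,"wz":0,"grip":1},{"x":0,"y":0,"z":0,"wx":0,"wy":0,"wz":0,"grip":1}]'
python3 go.py .584 -.183 .068 82; python3 look.py w10 green; python3 clear.py w10 .584 -.183
```

```text
t: 32.6
eef_pos: [0.5836, -0.1804, 0.23]
tool_rot: [-0.001, 0.069, 0.998, 0.001]
contact_force: [0.2, 0.1, 0.2]
gripper_width: 1.0
t 32.6 pos [ 0.5836 -0.1804  0.23  ] jawyaw 82.1 q7 1.46 F [0.2 0.1 0.2] M [ 0.04  0.03 -0.05] w 1.0
tool shift mm [ -1.   -2.9 162. ] units [-0.03 -0.1   5.4 ]
wz units to yaw 0.02
level wx wy units [ 0.02 -0.01]
-180 nearest beyond .04: [[0.096, 0.077]] max r<.04 z 0.094
-150 nearest beyond .04: [None] max r<.04 z 0.093
-120 nearest beyond .04: [[0.135, 0.107]] max r<.04 z 0.093
-90 nearest beyond .04: [[0.136, 0.107]] max r<.04 z 0.093
-60 nearest beyond .04: [None] max r<.04 z 0.093
-30 nearest beyond .04: [None] max r<.04 z 0.093
0 nearest beyond .04: [None] max r<.04 z 0.093
30 nearest beyond .04: [None] max r<.04 z 0.094
60 nearest beyond .04: [[0.118, 0.107]] max r<.04 z 0.093
90 nearest beyond .04: [[0.12, 0.107]] max r<.04 z 0.093
120 nearest beyond .04: [None] max r<.04 z 0.093
150 nearest beyond .04: [[0.095, 0.077]] max r<.04 z 0.093
top-face centre [ 0.5849 -0.182   0.0894] [0.0438 0.0438 0.0085]
```

View pics/w10.png

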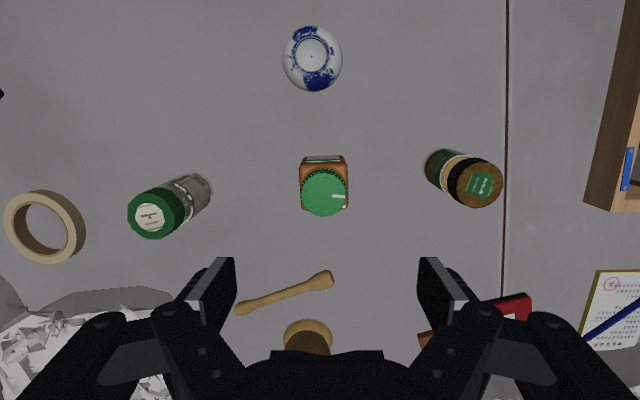

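The green jar is at (325,190), square to the jaws, with free space around it; lid centre (0.5845,-0.182). Descend and grip.

```bash
python3 -m crank '[{"x":-0.02,"y":-0.06,"z":0.4,"wx":0,"wy":0,"wz":0,"grip":1},{"x":0,"y":0,"z":0.8,"wx":0,"wy":0,"wz":0,"grip":1},{"x":0,"y":0,"z":0.9,"wx":0,"wy":0,"wz":0,"grip":1},{"x":0,"y":0,"z":0.9,"wx":0,"wy":0,"wz":0,"grip":1},{"x":0,"y":0,"z":0.7,"wx":0,"wy":0,"wz":0,"grip":1},{"x":0,"y":0,"z":0.5,"wx":0,"wy":0,"wz":0,"grip":1},{"x":0,"y":0,"z":0,"wx":0,"wy":0,"wz":0,"grip":1},{"x":0,"y":0,"z":0,"wx":0,"wy":0,"wz":0,"grip":1},{"x":0,"y":0,"z":0,"wx":0,"wy":0,"wz":0,"grip":1},{"x":0,"y":0,"z":0,"wx":0,"wy":0,"wz":0,"grip":1}]'
python3 go.py .5845 -.182 .069 82
```

```text
t: 33.65
eef_pos: [0.5853, -0.1813, 0.0979]
tool_rot: [0.001, 0.068, 0.998, 0.001]
contact_force: [-0.1, -0.9, 0.1]
gripper_width: 0.999
t 33.65 pos [ 0.5853 -0.1813  0.0979] jawyaw 82.2 q7 1.39 F [-0.1 -0.9  0.1] M [-0.01 -0.04 -0.03] w 0.999
tool shift mm [ 0.7 -0.9 28.9] units [ 0.02 -0.03  0.96]
wz units to yaw 0.03
level wx wy units [0.02 0.01]
```

```bash
python3 -m crank '[{"x":0,"y":0,"z":0.3,"wx":0,"wy":0,"wz":0,"grip":1},{"x":0,"y":0,"z":0.4,"wx":0,"wy":0,"wz":0,"grip":1},{"x":0,"y":0,"z":0.25,"wx":0,"wy":0,"wz":0,"grip":1},{"x":0,"y":0,"z":0,"wx":0,"wy":0,"wz":0,"grip":1},{"x":0,"y":0,"z":0,"wx":0,"wy":0,"wz":0,"grip":0},{"x":0,"y":0,"z":0,"wx":0,"wy":0,"wz":0,"grip":0},{"x":0,"y":0,"z":0,"wx":0,"wy":0,"wz":0,"grip":0},{"x":0,"y":0,"z":0,"wx":0,"wy":0,"wz":0,"grip":0},{"x":0,"y":0,"z":0,"wx":0,"wy":0,"wz":0,"grip":0},{"x":0,"y":0,"z":0,"wx":0,"wy":0,"wz":0,"grip":0}]' 60
python3 go.py .422 .2282 .23 83
```

```text
t: 34.65
eef_pos: [0.5865, -0.182, 0.0689]
tool_rot: [0.003, 0.068, 0.998, 0.001]
contact_force: [0.2, 0.4, -0.6]
gripper_width: 0.484
t 34.65 pos [ 0.5865 -0.182   0.0689] jawyaw 82.2 q7 1.37 F [ 0.2  0.4 -0.6] M [-0.02  0.    0.  ] w 0.484
tool shift mm [ 217.9  384.3 -161.6] units [ 7.26 12.81 -5.39]
wz units to yaw -0.12
level wx wy units [0.01 0.04]
```

```bash
python3 -m crank '[{"x":0,"y":0,"z":-0.5,"wx":0,"wy":0,"wz":0,"grip":0},{"x":0,"y":0,"z":-1,"wx":0,"wy":0,"wz":0,"grip":0},{"x":0,"y":0,"z":-1,"wx":0,"wy":0,"wz":0,"grip":0},{"x":0,"y":0,"z":-1,"wx":0,"wy":0,"wz":0,"grip":0},{"x":0.2,"y":0.35,"z":-1,"wx":0,"wy":0,"wz":0,"grip":0},{"x":0.4,"y":0.7,"z":-0.8,"wx":0,"wy":0,"wz":0,"grip":0},{"x":0.57,"y":1,"z":-0.3,"wx":0,"wy":0,"wz":0,"grip":0},{"x":0.57,"y":1,"z":0,"wx":0,"wy":0,"wz":0,"grip":0},{"x":0.57,"y":1,"z":0,"wx":0,"wy":0,"wz":0,"grip":0},{"x":0.57,"y":1,"z":0,"wx":0,"wy":0,"wz":0,"grip":0}]'
python3 -m crank '[{"x":0.57,"y":1,"z":0,"wx":0,"wy":0,"wz":0,"grip":0},{"x":0.57,"y":1,"z":0,"wx":0,"wy":0,"wz":0,"grip":0},{"x":0.57,"y":1,"z":0,"wx":0,"wy":0,"wz":0,"grip":0},{"x":0.57,"y":1,"z":0,"wx":0,"wy":0,"wz":0,"grip":0},{"x":0.57,"y":1,"z":0,"wx":0,"wy":0,"wz":0,"grip":0},{"x":0.57,"y":1,"z":0,"wx":0,"wy":0,"wz":0,"grip":0},{"x":0.4,"y":0.7,"z":0,"wx":0,"wy":0,"wz":0,"grip":0},{"x":0.2,"y":0.3,"z":0,"wx":0,"wy":0,"wz":0,"grip":0},{"x":0,"y":0,"z":0,"wx":0,"wy":0,"wz":0,"grip":0},{"x":0,"y":0,"z":0,"wx":0,"wy":0,"wz":0,"grip":0}]'
python3 go.py .422 .2282 .15 83
```

```text
t: 35.65
eef_pos: [0.5189, -0.0189, 0.2517]
tool_rot: [0.005, 0.072, 0.997, 0.0]
contact_force: [-0.4, 0.3, -2.3]
gripper_width: 0.483
t: 36.65
eef_pos: [0.4199, 0.2201, 0.2596]
tool_rot: [0.009, 0.066, 0.998, -0.0]
contact_force: [0.4, -0.7, -3.4]
gripper_width: 0.484
t 36.65 pos [0.4199 0.2201 0.2596] jawyaw 82.4 q7 0.69 F [ 0.4 -0.7 -3.4] M [-0.03 -0.   -0.01] w 0.484
tool shift mm [  1.1   8.2 109.6] units [0.04 0.27 3.65]
wz units to yaw -0.09
level wx wy units [0.01 0.15]
```

```bash
python3 -m crank '[{"x":0.02,"y":0.13,"z":0.4,"wx":0,"wy":0.12,"wz":0,"grip":0},{"x":0.02,"y":0.12,"z":0.7,"wx":0,"wy":0,"wz":-0.1,"grip":0},{"x":0,"y":0,"z":0.8,"wx":0,"wy":0,"wz":0,"grip":0},{"x":0,"y":0,"z":0.8,"wx":0,"wy":0,"wz":0,"grip":0},{"x":0,"y":0,"z":0.6,"wx":0,"wy":0,"wz":0,"grip":0},{"x":0,"y":0,"z":0.3,"wx":0,"wy":0,"wz":0,"grip":0},{"x":0,"y":0,"z":0,"wx":0,"wy":0,"wz":0,"grip":0},{"x":0,"y":0,"z":0,"wx":0,"wy":0,"wz":0,"grip":0},{"x":0,"y":0,"z":0,"wx":0,"wy":0,"wz":0,"grip":0},{"x":0,"y":0,"z":0,"wx":0,"wy":0,"wz":0,"grip":0}]'
python3 go.py .422 .2282 .081 83; python3 look.py w11 green
```

```text
t: 37.65
eef_pos: [0.4266, 0.2184, 0.1443]
tool_rot: [0.0, 0.07, 0.998, -0.001]
contact_force: [0.3, -0.3, -1.8]
gripper_width: 0.482
t 37.65 pos [0.4266 0.2184 0.1443] jawyaw 82.0 q7 0.55 F [ 0.3 -0.3 -1.8] M [ 0.02 -0.02  0.03] w 0.482
tool shift mm [ 5.9  9.2 63.3] units [0.2  0.31 2.11]
wz units to yaw -0.14
level wx wy units [-0.02  0.01]
```

View pics/w11.png

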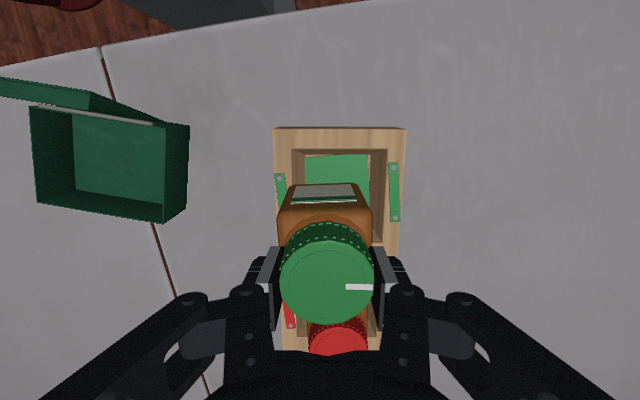

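The jar is square to the rack but about 9 mm short along +y, as the numbers say. Correct that, then lower.

```bash
python3 -m crank '[{"x":0.1,"y":0.15,"z":0,"wx":0,"wy":0,"wz":0,"grip":0},{"x":0.09,"y":0.14,"z":0,"wx":0,"wy":0,"wz":0,"grip":0},{"x":0,"y":0,"z":0,"wx":0,"wy":0,"wz":0,"grip":0},{"x":0,"y":0,"z":0.4,"wx":0,"wy":0,"wz":0,"grip":0},{"x":0,"y":0,"z":0.4,"wx":0,"wy":0,"wz":0,"grip":0},{"x":0,"y":0,"z":0.2,"wx":0,"wy":0,"wz":0,"grip":0},{"x":0,"y":0,"z":0,"wx":0,"wy":0,"wz":0,"grip":0},{"x":0,"y":0,"z":0,"wx":0,"wy":0,"wz":0,"grip":0},{"x":0,"y":0,"z":0,"wx":0,"wy":0,"wz":0,"grip":0},{"x":0,"y":0,"z":0,"wx":0,"wy":0,"wz":0,"grip":0}]'
python3 go.py .422 .2282 .081 83
```

```text
t: 38.7
eef_pos: [0.422, 0.2293, 0.1123]
tool_rot: [0.001, 0.069, 0.998, -0.001]
contact_force: [-0.3, 0.1, -1.5]
gripper_width: 0.483
t 38.7 pos [0.422  0.2293 0.1123] jawyaw 82.1 q7 0.48 F [-0.3  0.1 -1.5] M [ 0.07  0.02 -0.05] w 0.483
tool shift mm [-0.1 -1.  31.3] units [-0.   -0.03  1.04]
wz units to yaw -0.13
level wx wy units [-0.01  0.02]
```

```bash
python3 -m crank '[{"x":0,"y":0,"z":0.3,"wx":0,"wy":0,"wz":0,"grip":0},{"x":0,"y":0,"z":0.3,"wx":0,"wy":0,"wz":0,"grip":0},{"x":0,"y":0,"z":0.25,"wx":0,"wy":0,"wz":0,"grip":0},{"x":0,"y":0,"z":0.15,"wx":0,"wy":0,"wz":0,"grip":0},{"x":0,"y":0,"z":0.05,"wx":0,"wy":0,"wz":0,"grip":0},{"x":0,"y":0,"z":0,"wx":0,"wy":0,"wz":0,"grip":0},{"x":0,"y":0,"z":0,"wx":0,"wy":0,"wz":0,"grip":0},{"x":0,"y":0,"z":0,"wx":0,"wy":0,"wz":0,"grip":0},{"x":0,"y":0,"z":0,"wx":0,"wy":0,"wz":0,"grip":0},{"x":0,"y":0,"z":0,"wx":0,"wy":0,"wz":0,"grip":0}]'
python3 go.py .422 .2282 .081 83
```

```text
t: 39.7
eef_pos: [0.4236, 0.2295, 0.0808]
tool_rot: [0.003, 0.069, 0.998, -0.002]
contact_force: [-1.2, -0.1, 2.4]
gripper_width: 0.483
t 39.7 pos [0.4236 0.2295 0.0808] jawyaw 82.0 q7 0.42 F [-1.2 -0.1  2.4] M [-0.19  0.29  0.01] w 0.483
tool shift mm [ 1.4 -1.5 -0.2] units [ 0.05 -0.05 -0.01]
wz units to yaw -0.14
level wx wy units [-0.03  0.05]
```

```bash
python3 -m crank '[{"x":0,"y":0,"z":0,"wx":0,"wy":0,"wz":0.8,"grip":0},{"x":0,"y":0,"z":0,"wx":0,"wy":0,"wz":0.8,"grip":0},{"x":0,"y":0,"z":0,"wx":0,"wy":0,"wz":0.8,"grip":0},{"x":0,"y":0,"z":0,"wx":0,"wy":0,"wz":0.8,"grip":0},{"x":0,"y":0,"z":0,"wx":0,"wy":0,"wz":0.8,"grip":0},{"x":0,"y":0,"z":0,"wx":0,"wy":0,"wz":0.8,"grip":0},{"x":0,"y":0,"z":0,"wx":0,"wy":0,"wz":0.8,"grip":0},{"x":0,"y":0,"z":0,"wx":0,"wy":0,"wz":0.8,"grip":0},{"x":0,"y":0,"z":0,"wx":0,"wy":0,"wz":0.8,"grip":0},{"x":0,"y":0,"z":0,"wx":0,"wy":0,"wz":0.8,"grip":0}]'
python3 go.py .422 .2282 .081 20
```

```text
t: 40.7
eef_pos: [0.4223, 0.2301, 0.0808]
tool_rot: [0.003, 0.536, 0.844, -0.001]
contact_force: [-3.5, -4.0, 8.8]
gripper_width: 0.477
t 40.7 pos [0.4223 0.2301 0.0808] jawyaw 25.1 q7 -0.43 F [-3.5 -4.   8.8] M [-0.96  0.67  0.52] w 0.477
tool shift mm [-1.6 -1.1 -0.2] units [-0.05 -0.04 -0.01]
wz units to yaw 0.74
level wx wy units [0.01 0.05]
```

```bash
python3 -m crank '[{"x":0,"y":0,"z":0,"wx":0,"wy":0,"wz":0.6,"grip":0},{"x":0,"y":0,"z":0,"wx":0,"wy":0,"wz":0.6,"grip":0},{"x":0,"y":0,"z":0,"wx":0,"wy":0,"wz":0.6,"grip":0},{"x":0,"y":0,"z":0,"wx":0,"wy":0,"wz":0.6,"grip":0},{"x":0,"y":0,"z":0,"wx":0,"wy":0,"wz":0,"grip":0.85},{"x":0,"y":0,"z":0,"wx":0,"wy":0,"wz":0,"grip":0.85},{"x":0,"y":0,"z":0,"wx":0,"wy":0,"wz":0,"grip":1},{"x":0,"y":0,"z":-0.8,"wx":0,"wy":0,"wz":0,"grip":1},{"x":0,"y":0,"z":-1,"wx":0,"wy":0,"wz":0,"grip":1},{"x":0,"y":0,"z":-1,"wx":0,"wy":0,"wz":0,"grip":1}]'
python3 go.py .422 .2282 .17 60
python3 look.py w12 green; python3 lid.py w12 green .012 270 150 380 245
```

```text
t: 41.7
eef_pos: [0.4209, 0.229, 0.1638]
tool_rot: [0.004, 0.65, 0.76, -0.004]
contact_force: [0.6, 1.0, -1.0]
gripper_width: 1.0
t 41.7 pos [0.4209 0.229  0.1638] jawyaw 9.0 q7 -0.6 F [ 0.6  1.  -1. ] M [-0.04  0.   -0.01] w 1.0
tool shift mm [-1.   0.9 -6.2] units [-0.03  0.03 -0.21]
wz units to yaw -7.42
level wx wy units [-0.01  0.09]
white [1 3 3] [275. 152.] top [0.3805 0.2712 0.104 ] shoulder [0.3765 0.2667 0.076 ]
white [3 3 9] [364. 151.] top [0.437  0.2808 0.104 ] shoulder [0.441  0.2776 0.076 ]
white [1 3 3] [274. 156.] top [0.3801 0.2685 0.104 ] shoulder [0.3761 0.2636 0.076 ]
white [ 3 11 11] [271.9 164. ] top [0.3793 0.2631 0.104 ] shoulder [0.3752 0.2575 0.076 ]
white [7 5 7] [331. 169.] top [0.4179 0.2659 0.104 ] shoulder [0.4192 0.2606 0.076 ]
white [3 4 4] [310.  173.5] top [0.4048 0.2608 0.104 ] shoulder [0.4042 0.2548 0.076 ]
white [7 5 7] [345. 178.] top [0.428  0.2614 0.104 ] shoulder [0.4307 0.2555 0.076 ]
white [3 4 4] [303.  184.5] top [0.4012 0.2527 0.104 ] shoulder [0.4002 0.2455 0.076 ]
white [4 3 4] [357.5 186. ] top [0.4372 0.2573 0.104 ] shoulder [0.4411 0.2509 0.076 ]
white [ 7  6 34] [363.  202.3] top [0.443  0.2468 0.104 ] shoulder [0.4477 0.2388 0.076 ]
white [19  8 85] [346.2 217.9] top [0.4337 0.234  0.104 ] shoulder [0.4372 0.2242 0.076 ]
white [6 2 6] [274.5 237.5] top [0.3866 0.2116 0.104 ] shoulder [0.3835 0.1988 0.076 ]
white [13  4 13] [285.  240.5] top [0.3941 0.2106 0.104 ] shoulder [0.3921 0.1976 0.076 ]
white [3 3 8] [296.1 239.9] top [0.4018 0.2122 0.104 ] shoulder [0.4009 0.1995 0.076 ]
```

View pics/w12_z.png

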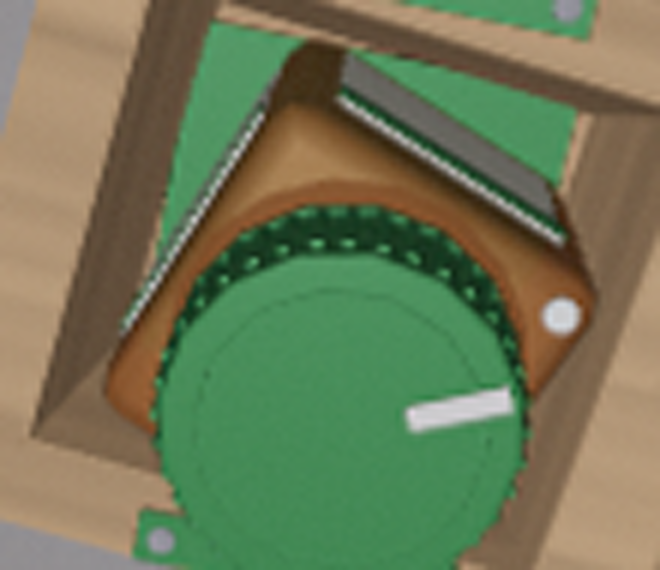

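```bash
python3 ang.py w12 .012 326.7 222.5 338.3 220.3 355.5 216.8 363 202.5; python3 top.py w12 327 223 25
```

```text
centre [0.421  0.2285 0.104 ] dot 20.7 r 0.0286 bar 21.3 bar from centre 20.9 lid angle deg 0.2
w12 mean [0.4213 0.2282 0.1043] std 0.0006 slope [0.03  0.008]
```

Green lid is 0.2° from tight, lid top 0.1043 and centred. Lift clear and do a final check with the top camera.

```bash
python3 -m crank '[{"x":0,"y":0,"z":-0.8,"wx":0,"wy":0,"wz":0,"grip":1},{"x":0,"y":0,"z":-1,"wx":0,"wy":0,"wz":0,"grip":1},{"x":0,"y":0,"z":-1,"wx":0,"wy":0,"wz":0,"grip":1},{"x":-0.3,"y":0,"z":-1,"wx":0,"wy":0,"wz":0,"grip":1},{"x":-0.9,"y":0.3,"z":-0.5,"wx":0,"wy":0,"wz":0,"grip":1},{"x":-1,"y":0.3,"z":0,"wx":0,"wy":0,"wz":0,"grip":1},{"x":-1,"y":0.3,"z":0,"wx":0,"wy":0,"wz":0,"grip":1},{"x":-1,"y":0.3,"z":0,"wx":0,"wy":0,"wz":0,"grip":1},{"x":-1,"y":0.3,"z":0,"wx":0,"wy":0,"wz":0,"grip":1},{"x":-1,"y":0.3,"z":0,"wx":0,"wy":0,"wz":0,"grip":1}]'
python3 -m crank '[{"x":-1,"y":0.3,"z":0,"wx":0,"wy":0,"wz":0,"grip":1},{"x":-1,"y":0.3,"z":0,"wx":0,"wy":0,"wz":0,"grip":1},{"x":-1,"y":0.3,"z":0,"wx":0,"wy":0,"wz":0,"grip":1},{"x":-1,"y":0.3,"z":0,"wx":0,"wy":0,"wz":0,"grip":1},{"x":-1,"y":0.3,"z":0,"wx":0,"wy":0,"wz":0,"grip":1},{"x":-0.6,"y":0.2,"z":0,"wx":0,"wy":0,"wz":0,"grip":1},{"x":0,"y":0,"z":0,"wx":0,"wy":0,"wz":0,"grip":1},{"x":0,"y":0,"z":0,"wx":0,"wy":0,"wz":0,"grip":1},{"x":0,"y":0,"z":0,"wx":0,"wy":0,"wz":0,"grip":1},{"x":0,"y":0,"z":0,"wx":0,"wy":0,"wz":0,"grip":1}]'
python3 - <<'E'
from h import *
p,d=bot.read_camera("top");c=bot.camera_params("top");np.savez("t9.npz",p=p,d=d,**{k:np.array(v) for k,v in c.items()})
a=cv2.resize(p[130:280,180:260],None,fx=4,fy=4,interpolation=cv2.INTER_CUBIC)
b=np.zeros((600,420,3),np.uint8);b[:263]=cv2.resize(p,(420,263))
q,_=bot.read_camera("scene");b[263:526]=cv2.resize(q,(420,263))
cv2.imwrite("pics/t9.png",np.hstack([a,b])[...,::-1]);print(bot.get_obs()["contact_force"].round(1))
E
```

```text
t: 42.75
eef_pos: [0.5085, 0.0546, 0.3062]
tool_rot: [0.006, 0.643, 0.766, 0.002]
contact_force: [0.0, 0.9, 0.3]
gripper_width: 0.997
t: 43.75
eef_pos: [0.5897, -0.1141, 0.3038]
tool_rot: [0.006, 0.644, 0.765, 0.0]
contact_force: [-0.1, -0.2, -0.4]
gripper_width: 1.002
[-0.1  0.8 -0.2]
```

View pics/t9.png

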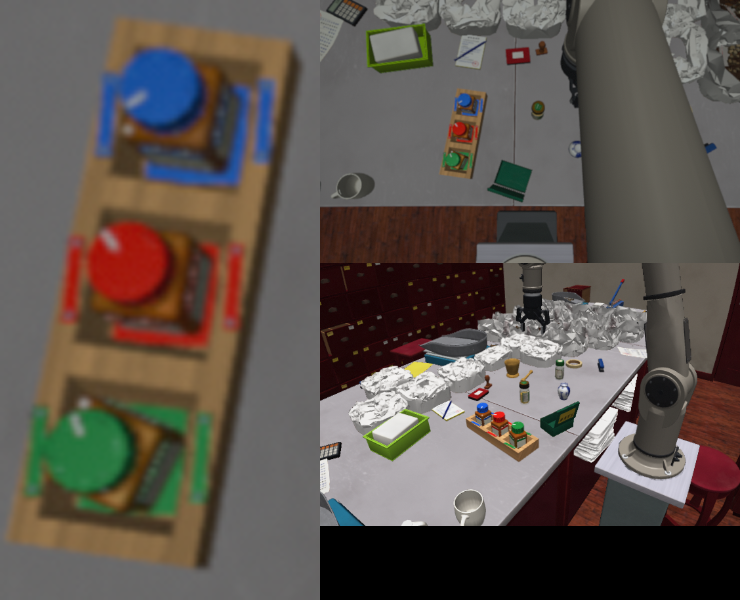

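The last view shows all three jars upright in matching bays and the visible round jars standing. The arm is clear of everything. Red's bar points at 34–40° and the dot should be at about 37° with the jar square, which matches the earlier 2.8°. Handing in.

```bash
python3 -c "
from station import bot
print(bot.hand_in())"
```

```text
the job is handed in; nothing more can be done
None
```

I handed the job in at about 44 s. All three square jars are upright in the bays of their lids' colours with their lids screwed tight. The hand-in gives no verdict, so this rests on my own checks.

| Jar | Lid angle (limit 6.9°) | Lid top height (0.104 m when seated) | Centre vs bay (limit 12 mm) |
|---|---|---|---|
| Blue | about 0–1° | 0.1035 m | about 1–2 mm |
| Red | 2.8° | 0.1035 m | about 2 mm |
| Green | 0.2° | 0.1043 m | about 2 mm |

- **Mended:** turning the lids wedged blue and red about 5–6 mm up on the tapered walls. I gripped each jar by its body, turned it square and let it settle onto the floor.
- **Green left turned:** this jar stands about 16° from square with a slope of about 0.03 rad. Its height is right and that is within the limits, so I did not touch it again.
- **Red's dot hidden:** I did not see the dot again after squaring the red jar. Its 2.8° was measured before that. Afterwards the bar pointed at 34–40° in two rough readings, where the dot should be at about 37°.
- **Round jars and arm:** all three round jars are standing in the last scene picture; I did not measure their positions. The arm is clear of everything.

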